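# Put three machine parts on their own stands

## Task

The three steel parts on the bench are each standing on the wrong stand: rearrange them so that each is centred on the stand that has its own outline (bearing on the round one, nut on the six-sided one, square-flanged bush on the square one), upright, let go and at rest. The oblong stand is empty, so park a part there on the way and leave it empty at the end; set the parts down gently, never onto the dirty bench, and leave the small vise, the cup and the screwdriver where they are.

Things in the scene. Friction and masses are not known exactly. Their poses are not given: they have to be found in the camera images.
- bearing: Loose ball bearing, bright steel ring: outside diameter 62 mm, bore 29 mm, 34 mm high, standing flat, about 0.45 kg. Origin: centre of its underside; z up. Starts on the hexagonal stand. Grip it across its outside.
- nut: Loose large hexagon nut, steel: 55 mm across flats, 63.5 mm across corners, bore 36 mm, 32 mm high, about 0.42 kg. Origin: centre of its underside; z up; two of its flats face along its own +x and -x (the others every 60 degrees). Starts on the square stand, at any yaw. Grip it across two flats.
- flange: Loose square-flanged bush, steel: flange 64 x 64 mm and 14 mm thick at the bottom, a round neck of 40 mm diameter rising from it to 52 mm above the underside, bore 24 mm, about 0.55 kg. Origin: centre of its underside; z up; flange edges along its own x and y. Starts on the round stand. Grip it by the neck, fingertips above the flange.
- round_stand: Fixed round stand, 104 mm diameter, 12 mm high, aluminium with a flat black rubber top. Home of the bearing. Origin: centre of its underside on the bench; its top is 12 mm above.
- hex_stand: Fixed hexagonal stand, 100 mm across flats, 12 mm high, aluminium with a flat black rubber top. Home of the nut. Origin: centre of its underside; two flats face along its own +x and -x; its top is 12 mm above.
- square_stand: Fixed square stand, 96 x 96 mm, 12 mm high, aluminium with a flat black rubber top. Home of the flanged bush. Origin: centre of its underside; its top is 12 mm above.
- spare_stand: Fixed oblong stand, 86 mm (own x) x 134 mm (own y), 12 mm high, aluminium with a flat black rubber top, empty at the start: the parking place. Origin: centre of its underside; its top is 12 mm above.
- vise: Bystander: small blue drill vise, 70 x 190 mm over all, 52 mm high, 2.5 kg, loose, on the far side. Origin: centre of the underside of its base. Leave it alone.
- cup: Bystander: grey plastic cup, 72 mm rim diameter, 85 mm high, loose, on the far side. Origin: centre of its underside. Leave it alone.
- screwdriver: Bystander: screwdriver with red handle, 200 mm long, lying loose on the far side along its own x. Origin: under the tool halfway along it, on the bench. Leave it alone.
There are look-alikes about, which are no part of the job. Leave any blue look-alike of the bearing alone.

How it is judged:
By the outcome, as a careful person would: the job done as asked, in the order asked, and still so for the second after the job is handed in, with the robot touching nothing.
It also fails if it takes over 115 s, if anything falls off the work surface, if the arm or the gripper's body presses on something with over 40 N, if the wrist force passes 120 N, or if a joint passes its speed limit or range.

## Robot

A 6-joint arm with a two-finger parallel gripper is mounted at the origin on the work surface. World frame = base frame: x ahead of the robot, y to its left, z up, the work surface at z = 0. Lengths are in mm, angles in rad, forces in N, time in s.
With the tool pointing down it reaches from about 350 to 875 mm from the base axis. Payload 4.2 kg.
Tool frame: the origin (TCP) lies at the very end of the fingers, on their centre line; the grasp point (between the pads) lies arm.grip_depth behind it (arm.grip_depth is the distance from the TCP to the grasp point, in mm); x points along the fingers, y is the direction in which the jaws open and shut, and the axes are right-handed (so a half turn about x gives the same grasp; the last joint's range is limited). The gripper opens to 85 mm and grips with 20 to 120 N. Pads are 22 mm wide; open, the fingers measure 114 mm over their backs; the gripper's body (76 mm by 85 mm) begins 54 mm behind the grasp point. The pads swing forward as they close: fully open they stand 13 mm farther back than shut.
Start: joints at [-1.052, 0.385, 0.008, 0, -1.194, -0.259], TCP at [160.571, -604, 231.312] pointing down, gripper open.
Joint ranges: [-3.14, 3.14], [-1.21, 2.06], [-1.07, 1.41], [-3.16, 2.05], [-2.99, -0.16], [-3.1, 3.1]. Speed limits (rad/s): [2.79, 2.79, 3.14, 3.14, 3.14, 3.14].

## Interface

Orientations are given as a unit quaternion [x, y, z, w].
In Python, from bench import arm, get_image, models gives the robot as it stands.
- The arm moves only by the tool arm_command, never from a script. Its argument "rows" is a list of rows, each an object of numbers: "dx", "dy", "dz": the shift along the tool's x, y, z in m; "wx", "wy", "wz": the turn, a rotation vector about the tool's x, y, z in degrees; "gripper": the closure, from -1 (fully open) to 1 (shut). A call has exactly 8 rows; each row is the pose to reach, as a shift and turn from the pose measured when the call began, along the tool's axes at that moment; what a row does not reach only later rows make up. A row lasts 1/10 s, in which the tool goes at most 50 mm and 8.59 degrees, less where a joint would pass 70% of its speed; a pose out of reach is approached as far as the arm can. A call with a gripper value outside its range is refused whole. The fingers move at their own pace and stop on an object; the grip force is fixed at half the most. Time passes only in rows, so rows that repeat a pose let the fingers close, or fill a call up. It gives the time, the measured TCP pose, the force and the opening at its end, in the units of the state.
- arm.read_state(): the state, without advancing time (a new reading comes with each control period).
- get_image(name): name is "scene" or "side" or "wrist"; returns a dict with "img" (420x560x3 uint8, red, green, blue), "K" (3x3 intrinsics, pixels), "rvec" (rotation vector, rad) and "tvec" (3), from world to camera coordinates, as OpenCV has them; the wrist camera has in their place "T_tool_cam" (4x4, takes a point from camera to tool coordinates, whose origin is the TCP and whose axes are the tool frame's). Camera axes: x right, y down, z forward; pixel columns grow to the right and rows downward; lengths in mm; the calibration is good to about 2 mm. A picture is of the moment at which its call begins: read the wrist's pose just before it. There is no depth.
- arm.job_done(): hands the job in, once; it reports no verdict.
Trained networks look in the newest picture that a camera, given by its name, has taken for a name from the list of things; names that differ only in an ending like _2 or _b are one class to them, and where a whole thing is asked for, a point or a joint stands for the part that bears it (a point fixed in the world has none). Each returns a list of dicts, best first, with "conf" (0 to 1); they miss things now and then, are a little off and sometimes report something else, mostly with a low value. They report only what shows in the picture. A call takes as long as a camera call. They do not tell look-alikes from the thing itself.
- models.cut_out(camera, query): "mask" (420x560 bool, what is visible of it) and "extent" ([left, top, right, bottom] in pixels, round what is visible of it).
The state is a dict: "clock": time; "joints": joint angles; "joint_vel": joint speeds; "joint_efforts": joint torques, N m; "position": TCP position; "ee_rot": TCP orientation; "contact_force": force on the tool from outside, world axes, zero at the start; "wrist_torque": the same for the moment, N m; "gripper_width": finger opening in mm.
Only numpy, scipy, OpenCV 4.12 (cv2) and the standard library are available. Lean on these libraries where they do the work, as an engineer would, in place of code of your own. Each camera call takes 0.05 s, during which the arm holds its last target.

## Working session

There is one attempt and no reset: what is moved stays moved. The work goes in short steps, Python scripts to look and compute and a tool call to move; the robot and the scene stay as the last step left them, time stands still between calls to the robot, and variables do not carry over. Pictures are saved under pics/ and viewed, and the job is handed in when it is done.

Besides the shell and the picture viewer there is one more tool, called after "Request:" as name(argument=value, ...) on one line, values as JSON. arm_command: Moves the arm, as the interface text tells. Its arguments: {"type":"object","properties":{"rows":{"type":"array"}},"required":["rows"]}

```bash
ls; mkdir -p pics; python3 - <<'E'
from bench import arm,get_image,models
import cv2
s=arm.read_state(); print(s, arm.grip_depth)
for n in ["scene","side","wrist"]:
    d=get_image(n); cv2.imwrite(f"pics/{n}0.png",d["img"][:,:,::-1]); print(n,{k:v for k,v in d.items() if k!="img"})
E
```

```text
pics
{'clock': 0.0, 'joints': array([-1.05240747e+00,  3.85538942e-01,  6.60929774e-03, -4.93846280e-04,
       -1.19398046e+00, -2.58589178e-01]), 'joint_vel': array([-0.00013806, -0.00147371,  0.00019557, -0.00147832,  0.00195361,
        0.00191843]), 'joint_efforts': array([ 7.73041429e-04, -3.92287803e+01,  1.88401437e+01,  4.18627962e+00,
       -4.70506478e-03,  6.19253257e-06]), 'position': array([ 160.41328626, -603.45614367,  230.22650346]), 'ee_rot': array([-0.09077791,  0.70129014,  0.09228414,  0.70102436]), 'contact_force': array([ 0.06421208, -0.56956069,  0.19802328]), 'wrist_torque': array([ 0.01639828, -0.04380326, -0.03387967]), 'gripper_width': 85.72766342570256} 18.700000000000003
scene {'K': array([[383.56200612,   0.        , 281.75085649],
       [  0.        , 383.56200612, 209.95944583],
       [  0.        ,   0.        ,   1.        ]]), 'rvec': array([ 1.70703257,  1.98542277, -0.70965134]), 'tvec': array([  84.51325131, -370.58971827, 1183.59240445])}
side {'K': array([[518.75884518,   0.        , 285.69073762],
       [  0.        , 518.75884518, 214.03258363],
       [  0.        ,   0.        ,   1.        ]]), 'rvec': array([-0.02527062, -2.94527543,  1.06053397]), 'tvec': array([ 501.10243201,    9.44067588, 1109.83873291])}
wrist {'K': array([[378.76827574,   0.        , 280.84025625],
       [  0.        , 378.76827574, 211.10222919],
       [  0.        ,   0.        ,   1.        ]]), 'T_tool_cam': array([[ 2.42168488e-04, -2.67567402e-01,  9.63539115e-01,
        -1.42080269e+02],
       [ 9.99999907e-01, -2.78823098e-04, -3.28759293e-04,
         8.62448505e-01],
       [ 3.56622231e-04,  9.63539105e-01,  2.67567310e-01,
        -6.72763866e+01],
       [ 0.00000000e+00,  0.00000000e+00,  0.00000000e+00,
         1.00000000e+00]])}
```

View pics/scene0.png

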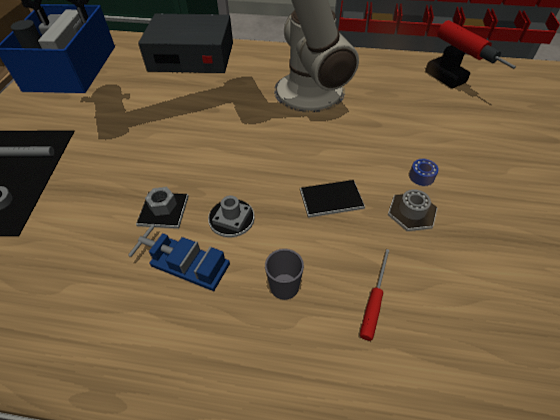

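View pics/side0.png

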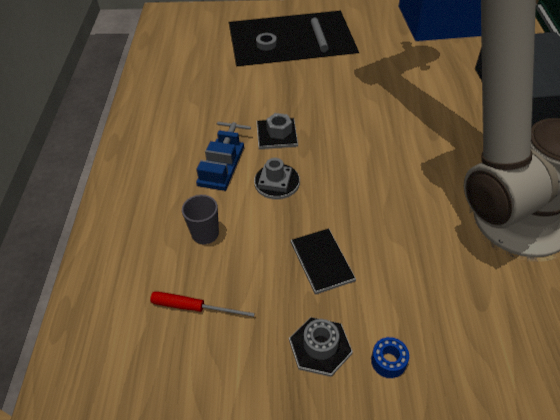

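View pics/wrist0.png

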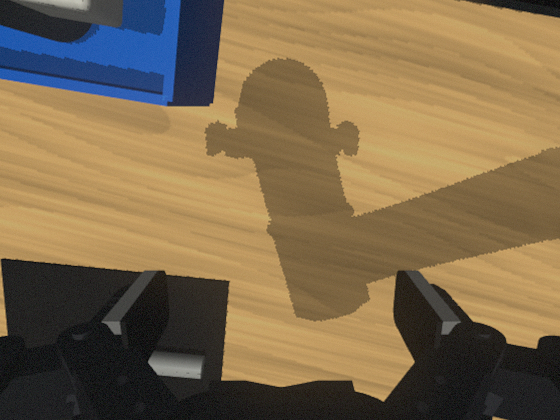

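The steel bearing is on the hex stand at scene (415,203). A blue look-alike sits next to it at (424,172), on the bench, and I'll leave that alone. The bush is at (231,212), the nut at (161,202) and the empty oblong stand at (332,197). Next I'll fit poses to silhouettes from both cameras.

```bash
cat > H.py <<'E'
from bench import arm,get_image,models
import numpy as np,cv2
from scipy.optimize import minimize
from scipy.spatial.transform import Rotation as R
def circ(r,n=48): a=np.arange(n)*2*np.pi/n; return np.c_[r*np.cos(a),r*np.sin(a)]
def hexa(f): a=np.radians(30+60*np.arange(6)); return f/2/np.cos(np.pi/6)*np.c_[np.cos(a),np.sin(a)]
def rect(a,b): return np.array([[a,b],[-a,b],[-a,-b],[a,-b]])/2.
def pr(p,z0,z1): return np.r_[np.c_[p,np.full(len(p),z0)],np.c_[p,np.full(len(p),z1)]]
M={'bearing':[pr(circ(31),0,34)],'nut':[pr(hexa(55),0,32)],
'flange':[pr(rect(64,64),0,14),pr(circ(20),14,52)],
'round_stand':[pr(circ(52),0,12)],'hex_stand':[pr(hexa(100),0,12)],'square_stand':[pr(rect(96,96),0,12)],'spare_stand':[pr(rect(86,134),0,12)]}
PER={'bearing':0,'round_stand':0,'nut':60,'hex_stand':60,'flange':90,'square_stand':90,'spare_stand':180}
def grab(n):
    s=arm.read_state(); d=get_image(n); d['name']=n
    if n=='wrist':
        T=np.eye(4);T[:3,:3]=R.from_quat(s['ee_rot']).as_matrix();T[:3,3]=s['position']
        W=np.linalg.inv(T@d['T_tool_cam']); d['R'],d['t']=W[:3,:3],W[:3,3]
    else: d['R']=cv2.Rodrigues(d['rvec'])[0]; d['t']=np.array(d['tvec']).ravel()
    return d
def proj(d,P):
    c=P@d['R'].T+d['t']; u=c@d['K'].T; return u[:,:2]/u[:,2:]
def ray(d,uv,z):
    v=d['R'].T@np.linalg.inv(d['K'])@np.array([*uv,1.]); o=-d['R'].T@d['t']; return (o+v*(z-o[2])/v[2])[:2]
S=4
def sil(d,objs,roi):
    x0,y0,x1,y1=roi; m=np.zeros(((y1-y0)*S,(x1-x0)*S),np.uint8)
    for name,x,y,z,yaw in objs:
        Rz=R.from_euler('z',yaw).as_matrix()
        for P in M[name]:
            q=proj(d,P@Rz.T+[x,y,z]); h=cv2.convexHull(((q+.5-[x0,y0])*S*16).astype(np.int32)); cv2.fillConvexPoly(m,h,255,shift=4)
    return cv2.resize(m,(x1-x0,y1-y0),interpolation=cv2.INTER_AREA)/255.
def mask(cam,name):
    r=models.cut_out(cam,name)
    return r
def fit(data,name,z,init):
    """data: list of (d,mask). returns x,y,yaw,cost"""
    L=[]
    for d,m in data:
        ys,xs=np.where(m); roi=(max(xs.min()-15,0),max(ys.min()-15,0),min(xs.max()+16,560),min(ys.max()+16,420)); L.append((d,m[roi[1]:roi[3],roi[0]:roi[2]].astype(float),roi))
    def c(p): return sum(np.abs(sil(d,[(name,p[0],p[1],z,p[2]/30)],roi)-m).sum()/m.sum() for d,m,roi in L)
    best=None
    for y0 in ([0] if PER[name]==0 else np.radians(np.arange(0,PER[name],15))):
        r=minimize(c,[init[0],init[1],y0*30],method='Nelder-Mead',options=dict(initial_simplex=np.array([init[0],init[1],y0*30])+np.array([[0,0,0],[8,0,0],[0,8,0],[0,0,4]]),xatol=.05,fatol=1e-5))
        if best is None or r.fun<best.fun: best=r
    return best.x[0],best.x[1],np.degrees(best.x[2]/30)%(PER[name] or 360),best.fun/len(L)
E
cat > m1.py <<'E'
from H import *
ds={n:grab(n) for n in ("scene","side")}
mk={}
for n in ds:
    for o in M:
        r=mask(n,o); mk[n,o]=r
        print(n,o,[(round(q['conf'],2),[int(v) for v in q['extent']]) for q in r])
import pickle; pickle.dump((ds,mk),open('m1.pkl','wb'))
E
python3 m1.py
```

```text
scene bearing [(0.76, [400, 190, 432, 216]), (0.59, [410, 159, 437, 184])]
scene nut [(0.57, [149, 186, 176, 214])]
scene flange [(0.81, [213, 195, 251, 229]), (0.32, [357, 252, 387, 339])]
scene round_stand [(0.8, [208, 202, 255, 235])]
scene hex_stand [(0.66, [387, 196, 434, 230])]
scene square_stand [(0.94, [137, 193, 185, 230])]
scene spare_stand [(0.67, [301, 175, 366, 218]), (0.53, [147, 186, 174, 212])]
side bearing [(0.68, [301, 318, 337, 361]), (0.56, [373, 337, 410, 382])]
side nut [(0.77, [267, 114, 291, 136])]
side flange [(0.74, [257, 159, 292, 191])]
side round_stand [(0.57, [252, 162, 299, 198])]
side hex_stand [(0.83, [289, 316, 353, 375])]
side square_stand [(0.73, [301, 319, 337, 360]), (0.6, [255, 118, 299, 150]), (0.32, [291, 227, 353, 295])]
side spare_stand [(0.64, [291, 227, 354, 296])]
```

```bash
cat > m2.py <<'E'
from H import *
import pickle
ds,mk=pickle.load(open('m1.pkl','rb'))
sel={('side','square_stand'):1}
g=lambda n,o: mk[n,o][sel.get((n,o),0)]['mask']
pairs={'bearing':'hex_stand','nut':'square_stand','flange':'round_stand',None:'spare_stand'}
for o,st in pairs.items():
    if o:
        for cams in (['scene'],['side'],['scene','side']):
            m=[(ds[n],g(n,o)) for n in cams]
            ys,xs=np.where(m[0][1]); i=ray(m[0][0],(xs.mean(),ys.mean()),28)
            print(o,cams,np.round(fit(m,o,12,i),2))
    for cams in (['scene'],['side'],['scene','side']):
        # stand: hull of visible stand mask minus part; fit hull-of-union where part pokes out is excluded
        m=[]
        for n in cams:
            mm=g(n,st).copy(); m.append((ds[n],mm|g(n,o) if o else mm))
        ys,xs=np.where(g(cams[0],st)); i=ray(m[0][0],(xs.mean(),ys.mean()),10)
        if o: # joint with part
            pf=fit([(ds[n],g(n,o)) for n in cams],o,12,i)
            M['_'+st]=M[st]
            import H
            old=H.sil
            H.sil=lambda d,objs,roi: np.maximum(old(d,objs,roi),old(d,[(o,pf[0],pf[1],12,np.radians(pf[2]))],roi))
            print(st,cams,np.round(fit(m,st,0,i),2)); H.sil=old
        else: print(st,cams,np.round(fit(m,st,0,i),2))
E
sed -i 's/pf=fit/pf=fit/' m2.py; python3 m2.py
```

```text
bearing ['scene'] [4.4434e+02 2.8360e+02 2.5000e-01 6.0000e-02]
bearing ['side'] [4.4298e+02 2.8441e+02 3.5983e+02 1.1000e-01]
bearing ['scene', 'side'] [4.4344e+02 2.8419e+02 6.3000e-01 9.0000e-02]
hex_stand ['scene'] [4.4513e+02 2.8338e+02 1.5500e+01 3.0000e-02]
hex_stand ['side'] [4.4307e+02 2.8641e+02 1.6610e+01 5.0000e-02]
hex_stand ['scene', 'side'] [4.4394e+02 2.8487e+02 1.5010e+01 6.0000e-02]
nut ['scene'] [ 5.1562e+02 -2.8540e+02  1.9270e+01  4.0000e-02]
nut ['side'] [ 5.1543e+02 -2.8199e+02  2.0060e+01  4.0000e-02]
nut ['scene', 'side'] [ 5.1591e+02 -2.8435e+02  1.8650e+01  6.0000e-02]
square_stand ['scene'] [ 5.2006e+02 -2.8268e+02  3.7800e+00  1.2000e-01]
square_stand ['side'] [ 5.2196e+02 -2.8033e+02  4.8100e+00  4.0000e-02]
square_stand ['scene', 'side'] [ 5.2139e+02 -2.8123e+02  3.9600e+00  9.0000e-02]
flange ['scene'] [ 5.2511e+02 -1.1707e+02  7.5840e+01  1.0000e-01]
flange ['side'] [ 5.2502e+02 -1.1592e+02  7.8750e+01  4.0000e-02]
flange ['scene', 'side'] [ 5.2509e+02 -1.1655e+02  7.8030e+01  7.0000e-02]
round_stand ['scene'] [ 5.1997e+02 -1.2193e+02  1.2040e+01  1.4000e-01]
round_stand ['side'] [ 5.2138e+02 -1.1948e+02  5.6200e+00  5.0000e-02]
round_stand ['scene', 'side'] [ 5.2107e+02 -1.2071e+02  1.0280e+01  1.0000e-01]
spare_stand ['scene'] [4.3182e+02 9.8400e+01 1.9530e+01 4.0000e-02]
spare_stand ['side'] [4.2997e+02 1.0150e+02 1.9550e+01 3.0000e-02]
spare_stand ['scene', 'side'] [4.3091e+02 9.9490e+01 1.9610e+01 5.0000e-02]
```

```bash
cat >> H.py <<'E'
def pose():
    s=arm.read_state(); return np.array(s['position']),R.from_quat(s['ee_rot']),s
def tgt(yaw): # tool x down, y at yaw
    y=np.radians(yaw); X=np.array([0,0,-1.]);Y=np.array([np.cos(y),np.sin(y),0]);return R.from_matrix(np.c_[X,Y,np.cross(X,Y)])
def go(*ts):
    p,q,s=pose(); Y=q.as_matrix()[:,1]; print('t%.2f'%s['clock'],'pos',np.round(p,1),'yaw %.1f'%np.degrees(np.arctan2(Y[1],Y[0])),'w %.1f'%s['gripper_width'],'F',np.round(s['contact_force'],1),'j',np.round(s['joints'],2))
    for x,y,z,yaw in ts:
        d=q.inv().apply(np.array([x,y,z])-p)/1000; w=np.degrees((q.inv()*tgt(yaw)).as_rotvec())
        print((x,y,z,yaw),'d',np.round(d,4),'w',np.round(w,2))
E
python3 - <<'E'
from H import *
import pickle
ds,mk=pickle.load(open('m1.pkl','rb'))
print(fit([(ds[n],mk[n,'bearing'][1]['mask']) for n in ds],'bearing',0,(360,300)))
go((444,284,200,90),(444,284,200,-90),(444,284,200,0),(444,284,200,30))
E
```

```text
(np.float64(325.08493353036755), np.float64(315.9926851476198), np.float64(7.508249297764354), np.float64(0.11737817895959213))
t0.95 pos [ 160.6 -604.   231.3] yaw 104.9 w 85.2 F [-0.4 -0.4 -0.1] j [-1.05  0.38  0.01 -0.   -1.19 -0.26]
(444, 284, 200, 90) d [0.0313 0.7854 0.502 ] w [14.88  0.    0.  ]
(444, 284, 200, -90) d [0.0313 0.7854 0.502 ] w [-165.12   -0.      0.  ]
(444, 284, 200, 0) d [0.0313 0.7854 0.502 ] w [104.88   0.     0.  ]
(444, 284, 200, 30) d [0.0313 0.7854 0.502 ] w [74.88  0.    0.  ]
```

```bash
python3 - <<'E'
from H import *
go((460,-200,260,90),(440,180,260,90))
E
```

```text
t0.95 pos [ 160.6 -604.   231.3] yaw 104.9 w 85.2 F [-0.4 -0.4 -0.1] j [-1.05  0.38  0.01 -0.   -1.19 -0.26]
(460, -200, 260, 90) d [-0.0287  0.3135  0.3932] w [14.88  0.    0.  ]
(440, 180, 260, 90) d [-0.0287  0.6859  0.4714] w [14.88  0.    0.  ]
```

Request:
arm_command(rows=[{"dx":-0.005,"dy":0.02,"dz":0.025,"wx":2,"gripper":-1},{"dx":-0.01,"dy":0.05,"dz":0.06,"wx":4,"gripper":-1},{"dx":-0.015,"dy":0.08,"dz":0.1,"wx":6,"gripper":-1},{"dx":-0.02,"dy":0.11,"dz":0.14,"wx":8,"gripper":-1},{"dx":-0.025,"dy":0.14,"dz":0.175,"wx":10,"gripper":-1},{"dx":-0.028,"dy":0.17,"dz":0.21,"wx":12,"gripper":-1},{"dx":-0.028,"dy":0.195,"dz":0.245,"wx":14,"gripper":-1},{"dx":-0.028,"dy":0.22,"dz":0.275,"wx":14.9,"gripper":-1}])

```text
validation failed for argument at $.ro...
```

```bash
python3 - <<'E'
from H import *
go((460,-200,260,90),(440,180,260,90))
E
```

```text
t0.95 pos [ 160.6 -604.   231.3] yaw 104.9 w 85.2 F [-0.4 -0.4 -0.1] j [-1.05  0.38  0.01 -0.   -1.19 -0.26]
(460, -200, 260, 90) d [-0.0287  0.3135  0.3932] w [14.88  0.    0.  ]
(440, 180, 260, 90) d [-0.0287  0.6859  0.4714] w [14.88  0.    0.  ]
```

Request:
arm_command(rows=[{"dx":-0.005,"dy":0.02,"dz":0.025,"wx":2,"wy":0,"wz":0,"gripper":-1},{"dx":-0.01,"dy":0.05,"dz":0.06,"wx":4,"wy":0,"wz":0,"gripper":-1},{"dx":-0.015,"dy":0.08,"dz":0.1,"wx":6,"wy":0,"wz":0,"gripper":-1},{"dx":-0.02,"dy":0.11,"dz":0.14,"wx":8,"wy":0,"wz":0,"gripper":-1},{"dx":-0.025,"dy":0.14,"dz":0.175,"wx":10,"wy":0,"wz":0,"gripper":-1},{"dx":-0.028,"dy":0.17,"dz":0.21,"wx":12,"wy":0,"wz":0,"gripper":-1},{"dx":-0.028,"dy":0.195,"dz":0.245,"wx":14,"wy":0,"wz":0,"gripper":-1},{"dx":-0.028,"dy":0.22,"dz":0.275,"wx":14.9,"wy":0,"wz":0,"gripper":-1}])

```text
clock: 1.75
position: [371.0, -319.1, 259.9]
ee_rot: [-0.0, 0.707, -0.0, 0.708]
contact_force: [1.3, -0.5, 0.2]
gripper_width: 85.6
```

```bash
python3 - <<'E'
from H import *
go((460,-200,260,90),(440,180,260,90))
E
```

```text
t1.75 pos [ 371.  -319.1  259.9] yaw 90.0 w 85.6 F [ 1.3 -0.5  0.2] j [-0.38  0.13 -0.27  0.   -1.17 -1.19]
(460, -200, 260, 90) d [-1.000e-04  1.192e-01  8.900e-02] w [-0.03  0.08  0.04]
(440, 180, 260, 90) d [-3.000e-04  4.992e-01  6.880e-02] w [-0.03  0.08  0.04]
```

Request:
arm_command(rows=[{"dx":0,"dy":0.02,"dz":0.015,"wx":0,"wy":0,"wz":0,"gripper":-1},{"dx":0,"dy":0.045,"dz":0.035,"wx":0,"wy":0,"wz":0,"gripper":-1},{"dx":0,"dy":0.075,"dz":0.055,"wx":0,"wy":0,"wz":0,"gripper":-1},{"dx":0,"dy":0.1,"dz":0.075,"wx":0,"wy":0,"wz":0,"gripper":-1},{"dx":0,"dy":0.115,"dz":0.085,"wx":0,"wy":0,"wz":0,"gripper":-1},{"dx":0,"dy":0.12,"dz":0.089,"wx":0,"wy":0,"wz":0,"gripper":-1},{"dx":0,"dy":0.12,"dz":0.089,"wx":0,"wy":0,"wz":0,"gripper":-1},{"dx":0,"dy":0.12,"dz":0.089,"wx":0,"wy":0,"wz":0,"gripper":-1}])

```text
clock: 2.55
position: [459.6, -199.6, 259.9]
ee_rot: [0.0, 0.707, -0.001, 0.707]
contact_force: [-0.0, -0.5, -0.4]
gripper_width: 85.3
```

```bash
python3 - <<'E'
from H import *
go((440,180,260,90))
d=grab('wrist'); cv2.imwrite("pics/w1.png",d["img"][:,:,::-1])
import pickle
mk={}
for o in ['nut','flange','round_stand','square_stand']:
    r=mask('wrist',o); mk[o]=r
    print(o,[(round(q['conf'],2),[int(v) for v in q['extent']]) for q in r])
pickle.dump((d,mk),open('w1.pkl','wb'))
E
```

```text
t2.55 pos [ 459.6 -199.6  259.9] yaw 89.9 w 85.3 F [-0.  -0.5 -0.4] j [-0.08  0.15 -0.24  0.   -1.18 -1.49]
(440, 180, 260, 90) d [-0.0004  0.3796 -0.02  ] w [-0.06  0.06  0.04]
nut [(0.83, [167, 198, 233, 266])]
flange []
round_stand []
square_stand [(0.89, [156, 180, 252, 274])]
```

View pics/w1.png

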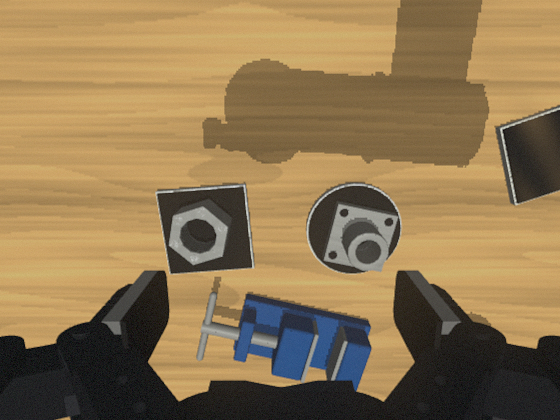

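The wrist view shows the nut at (200,233) on the square stand and the bush at (362,243) on the round stand, where the network missed both. I'll segment those two by colour, since they are grey or black against orange wood.

```bash
cat >> H.py <<'E'
import H_dummy if False else None
E
sed -i '$d' H.py; cat >> H.py <<'E'
def grey(d,seed,lim=None):
    """connected low-saturation blob (stand+part) holding seed pixel"""
    h=cv2.cvtColor(d['img'],cv2.COLOR_RGB2HSV); m=((h[...,1]<75)|(h[...,2]<35)).astype(np.uint8)
    if lim is not None:
        k=np.zeros_like(m); x0,y0,x1,y1=lim; k[y0:y1,x0:x1]=1; m&=k
    n,l=cv2.connectedComponents(m); m=(l==l[seed[1],seed[0]]).astype(np.uint8)
    c,_=cv2.findContours(m,cv2.RETR_EXTERNAL,cv2.CHAIN_APPROX_NONE); o=np.zeros_like(m); cv2.drawContours(o,c,-1,1,-1); return o.astype(bool)
def fit2(data,part,st,pi):
    """joint fit of union silhouette: x,y,yaw of stand, given part pose pi=(x,y,z,yawdeg) (or None)"""
    global sil
    old=sil
    if part: sil=lambda d,objs,roi: np.maximum(old(d,objs,roi),old(d,[(part,pi[0],pi[1],pi[2],np.radians(pi[3]))],roi))
    ys,xs=np.where(data[0][1]); i=ray(data[0][0],(xs.mean(),ys.mean()),12)
    r=fit(data,st,0,i); sil=old; return r
def overlay(d,objs,fn,crop=None,sc=3):
    im=d['img'][:,:,::-1].copy()
    big=cv2.resize(im,None,fx=sc,fy=sc,interpolation=cv2.INTER_CUBIC)
    for name,x,y,z,yaw in objs:
        Rz=R.from_euler('z',np.radians(yaw)).as_matrix()
        for P in M[name]:
            n=len(P)//2
            for Q in (P[:n],P[n:]):
                q=proj(d,Q@Rz.T+[x,y,z]); cv2.polylines(big,[((q+.5)*sc).astype(np.int32)],True,(0,255,0),1)
    if crop: x0,y0,x1,y1=crop; big=big[y0*sc:y1*sc,x0*sc:x1*sc]
    cv2.imwrite(fn,big)
E
python3 - <<'E'
from H import *
import pickle
d,mk=pickle.load(open('w1.pkl','rb'))
n=fit([(d,mk['nut'][0]['mask'])],'nut',12,(516,-284)); print('nut',np.round(n,2))
m=grey(d,(170,200)); print(m.sum())
s=fit2([(d,m)],'nut','square_stand',(n[0],n[1],12,n[2])); print('sq',np.round(s,2))
m2=grey(d,(320,230)); print(m2.sum())
f=(525.1,-116.6,12,78)
r=fit2([(d,m2)],'flange','round_stand',f); print('round',np.round(r,2))
overlay(d,[('nut',n[0],n[1],12,n[2]),('square_stand',s[0],s[1],0,s[2]),('flange',*f),('round_stand',r[0],r[1],0,0)],'pics/o1.png',(140,160,420,290),2)
E
```

```text
nut [ 5.1767e+02 -2.8271e+02  1.6820e+01  2.6000e-01]
193377
sq [346.1  -51.9   89.91   0.93]
6904
round [ 5.2303e+02 -1.1968e+02  3.5676e+02  3.0000e-02]
```

View pics/o1.png

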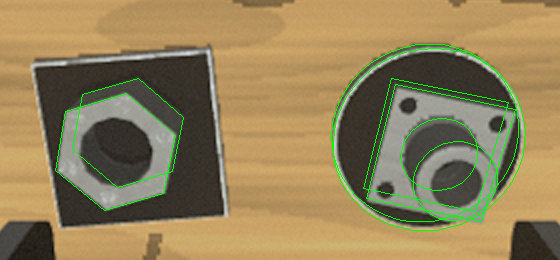

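```bash
python3 - <<'E'
from H import *
import H,pickle
d,mk=pickle.load(open('w1.pkl','rb'))
H.M['nut']=[pr(hexa(55),31,32)]
nm=mk['nut'][0]['mask']
n=fit([(d,nm)],'nut',12,(516,-284)); print('nut',np.round(n,2))
H.M['nut']=[pr(hexa(55),0,32)]
m=mk['square_stand'][0]['mask']|nm
c,_=cv2.findContours(m.astype(np.uint8),cv2.RETR_EXTERNAL,cv2.CHAIN_APPROX_NONE); o=np.zeros(m.shape,np.uint8); cv2.drawContours(o,c,-1,1,-1)
s=fit2([(d,o>0)],'nut','square_stand',(n[0],n[1],12,n[2])); print('sq',np.round(s,2))
f=(525.1,-116.6,12,78)
overlay(d,[('nut',n[0],n[1],12,n[2]),('square_stand',s[0],s[1],0,s[2])],'pics/o2.png',(140,160,280,290),4)
E
```

```text
nut [ 5.1365e+02 -2.8025e+02  1.4410e+01  4.0000e-01]
sq [ 5.2367e+02 -2.8143e+02  4.6500e+00  3.0000e-02]
```

View pics/o2.png

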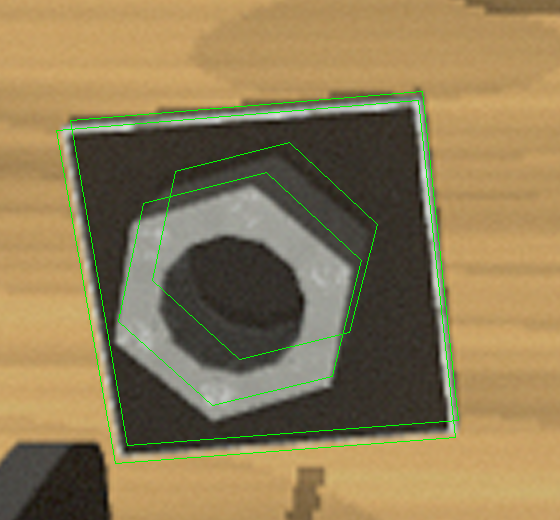

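Request:
arm_command(rows=[{"dx":0,"dy":0.025,"dz":-0.001,"wx":2,"wy":0,"wz":0,"gripper":-1},{"dx":0,"dy":0.07,"dz":-0.005,"wx":4,"wy":0,"wz":0,"gripper":-1},{"dx":0,"dy":0.12,"dz":-0.01,"wx":6,"wy":0,"wz":0,"gripper":-1},{"dx":0,"dy":0.17,"dz":-0.015,"wx":8,"wy":0,"wz":0,"gripper":-1},{"dx":0,"dy":0.22,"dz":-0.02,"wx":10,"wy":0,"wz":0,"gripper":-1},{"dx":0,"dy":0.27,"dz":-0.025,"wx":12,"wy":0,"wz":0,"gripper":-1},{"dx":0,"dy":0.315,"dz":-0.03,"wx":14,"wy":0,"wz":0,"gripper":-1},{"dx":0,"dy":0.35,"dz":-0.03,"wx":15,"wy":0,"wz":0,"gripper":-1}])

```text
clock: 3.6
position: [429.5, 152.3, 260.2]
ee_rot: [0.093, 0.7, -0.093, 0.702]
contact_force: [1.1, 0.0, 0.2]
gripper_width: 85.3
```

```bash
python3 - <<'E'
from H import *
go((425,235,240,75))
E
```

```text
t3.60 pos [429.5 152.3 260.2] yaw 74.9 w 85.3 F [1.1 0.  0.2] j [ 0.7   0.07 -0.34  0.   -1.16 -2.53]
(425, 235, 240, 75) d [ 0.0202  0.0787 -0.0259] w [-0.07  0.12 -0.04]
```

Request:
arm_command(rows=[{"dx":0.003,"dy":0.015,"dz":-0.005,"wx":0,"wy":0,"wz":0,"gripper":-1},{"dx":0.008,"dy":0.035,"dz":-0.012,"wx":0,"wy":0,"wz":0,"gripper":-1},{"dx":0.014,"dy":0.06,"dz":-0.02,"wx":0,"wy":0,"wz":0,"gripper":-1},{"dx":0.018,"dy":0.075,"dz":-0.025,"wx":0,"wy":0,"wz":0,"gripper":-1},{"dx":0.02,"dy":0.079,"dz":-0.026,"wx":0,"wy":0,"wz":0,"gripper":-1},{"dx":0.02,"dy":0.079,"dz":-0.026,"wx":0,"wy":0,"wz":0,"gripper":-1},{"dx":0.02,"dy":0.079,"dz":-0.026,"wx":0,"wy":0,"wz":0,"gripper":-1},{"dx":0.02,"dy":0.079,"dz":-0.026,"wx":0,"wy":0,"wz":0,"gripper":-1}])

```text
clock: 4.4
position: [425.2, 234.6, 240.5]
ee_rot: [0.093, 0.7, -0.093, 0.702]
contact_force: [0.2, 0.6, 0.6]
gripper_width: 85.4
```

```bash
python3 - <<'E'
from H import *
go((444,284,60,75))
d=grab('wrist')
import pickle
mk={}
for o in ['bearing','hex_stand','spare_stand']:
    r=mask('wrist',o); mk[o]=r
    print(o,[(round(q['conf'],2),[int(v) for v in q['extent']]) for q in r])
pickle.dump((d,mk),open('w2.pkl','wb'))
overlay(d,[('bearing',444,284,12,0),('hex_stand',444.5,285,0,15),('spare_stand',431,99.5,0,19.6)],'pics/o3.png',None,1)
E
```

```text
t4.40 pos [425.2 234.6 240.5] yaw 74.9 w 85.4 F [0.2 0.6 0.6] j [ 0.84  0.14 -0.31  0.   -1.12 -2.68]
(444, 284, 60, 75) d [0.1806 0.0525 0.0049] w [-0.13  0.14 -0.06]
bearing [(0.91, [299, 8, 376, 88]), (0.75, [300, 151, 373, 223])]
hex_stand [(0.8, [285, 124, 385, 231])]
spare_stand [(0.61, [82, 145, 234, 281])]
```

View pics/o3.png

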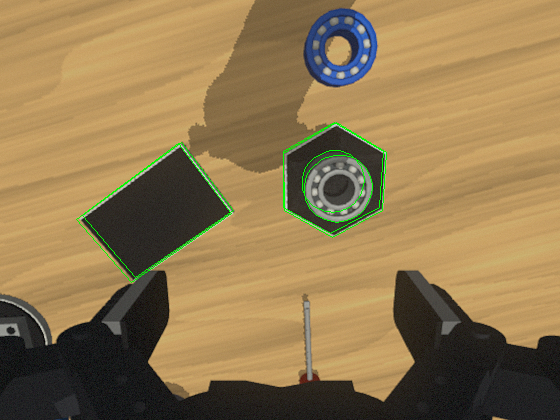

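In this crop the steel bearing at (338,187) is bright grey and on the hex stand, so it is the one meant. The one at (340,47) is blue and on the bench, so it is the look-alike. The overlays match the picture well, so I'll refine the fits with this view.

```bash
python3 - <<'E'
from H import *
import pickle
d,mk=pickle.load(open('w2.pkl','rb'))
b=fit([(d,mk['bearing'][1]['mask'])],'bearing',12,(444,284)); print(np.round(b,2))
def fill(m):
    c,_=cv2.findContours(m.astype(np.uint8),cv2.RETR_EXTERNAL,cv2.CHAIN_APPROX_NONE); o=np.zeros(m.shape,np.uint8); cv2.drawContours(o,c,-1,1,-1);return o>0
h=fit2([(d,fill(mk['hex_stand'][0]['mask']|mk['bearing'][1]['mask']))],'bearing','hex_stand',(b[0],b[1],12,0)); print(np.round(h,2))
print(np.round(fit2([(d,fill(mk['spare_stand'][0]['mask']))],None,'spare_stand',None),2))
overlay(d,[('bearing',b[0],b[1],12,0),('hex_stand',h[0],h[1],0,h[2])],'pics/o4.png',(260,0,410,250),3)
go((b[0],b[1],80,75),(b[0],b[1],12,75))
E
```

```text
[4.4495e+02 2.8398e+02 5.3400e+00 2.0000e-01]
[4.4506e+02 2.8506e+02 1.5820e+01 2.0000e-02]
[4.3203e+02 1.0106e+02 1.9650e+01 5.0000e-02]
t4.60 pos [425.1 234.9 240.4] yaw 74.9 w 85.6 F [-0.6 -0.5  0.1] j [ 0.84  0.14 -0.31  0.   -1.12 -2.68]
(np.float64(444.94590823188116), np.float64(283.9802946027743), 80, 75) d [0.1605 0.0524 0.006 ] w [-0.11  0.13 -0.06]
(np.float64(444.94590823188116), np.float64(283.9802946027743), 12, 75) d [0.2285 0.0523 0.0058] w [-0.11  0.13 -0.06]
```

View pics/o4.png

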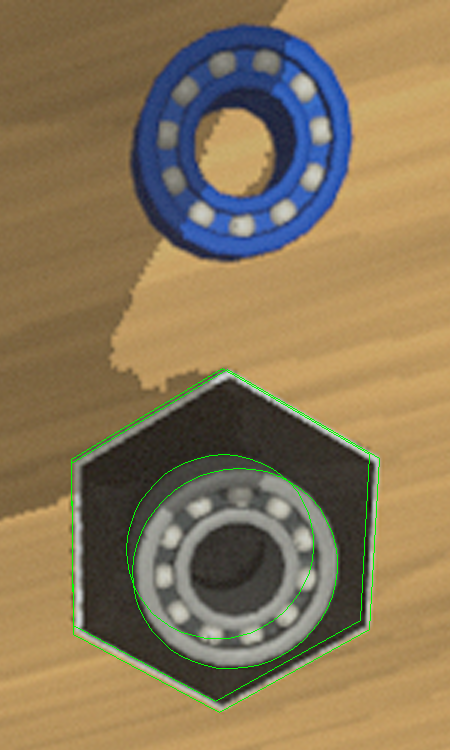

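Request:
arm_command(rows=[{"dx":0.015,"dy":0.015,"dz":0.002,"wx":0,"wy":0,"wz":0,"gripper":-1},{"dx":0.045,"dy":0.035,"dz":0.004,"wx":0,"wy":0,"wz":0,"gripper":-1},{"dx":0.085,"dy":0.048,"dz":0.005,"wx":0,"wy":0,"wz":0,"gripper":-1},{"dx":0.12,"dy":0.052,"dz":0.006,"wx":0,"wy":0,"wz":0,"gripper":-1},{"dx":0.145,"dy":0.052,"dz":0.006,"wx":0,"wy":0,"wz":0,"gripper":-1},{"dx":0.157,"dy":0.052,"dz":0.006,"wx":0,"wy":0,"wz":0,"gripper":-1},{"dx":0.16,"dy":0.052,"dz":0.006,"wx":0,"wy":0,"wz":0,"gripper":-1},{"dx":0.16,"dy":0.052,"dz":0.006,"wx":0,"wy":0,"wz":0,"gripper":-1}])

```text
clock: 5.4
position: [445.3, 283.9, 81.1]
ee_rot: [0.093, 0.7, -0.092, 0.702]
contact_force: [0.4, 0.1, 0.5]
gripper_width: 85.1
```

```bash
python3 - <<'E'
from H import *
go((445.2,284,12,75))
d=grab('wrist');overlay(d,[('bearing',445.2,284,12,0),('hex_stand',445,285,0,15.8)],'pics/o5.png',None,1)
E
```

```text
t5.40 pos [445.3 283.9  81.1] yaw 74.9 w 85.1 F [0.4 0.1 0.5] j [ 0.88  0.38 -0.43  0.   -0.76 -2.71]
(445.2, 284, 12, 75) d [ 0.0691 -0.0001 -0.0004] w [-0.1   0.17 -0.11]
```

View pics/o5.png

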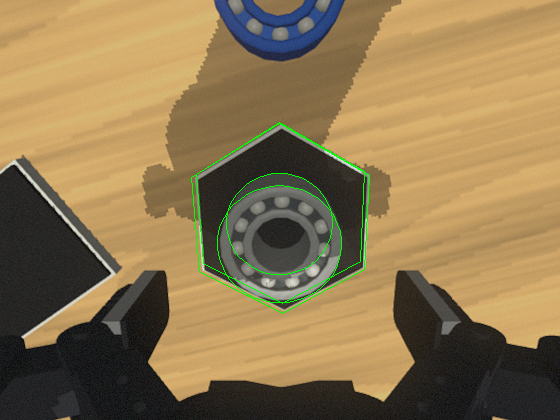

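Request:
arm_command(rows=[{"dx":0.012,"dy":0,"dz":0,"wx":0,"wy":0,"wz":0,"gripper":-1},{"dx":0.028,"dy":0,"dz":0,"wx":0,"wy":0,"wz":0,"gripper":-1},{"dx":0.045,"dy":0,"dz":0,"wx":0,"wy":0,"wz":0,"gripper":-1},{"dx":0.058,"dy":0,"dz":0,"wx":0,"wy":0,"wz":0,"gripper":-1},{"dx":0.066,"dy":0,"dz":0,"wx":0,"wy":0,"wz":0,"gripper":-1},{"dx":0.068,"dy":0,"dz":0,"wx":0,"wy":0,"wz":0,"gripper":-1},{"dx":0.068,"dy":0,"dz":0,"wx":0,"wy":0,"wz":0,"gripper":-1},{"dx":0.068,"dy":0,"dz":0,"wx":0,"wy":0,"wz":0,"gripper":-1}])

```text
clock: 6.25
position: [446.3, 284.8, 14.4]
ee_rot: [0.094, 0.699, -0.091, 0.703]
contact_force: [0.5, -0.6, -0.5]
gripper_width: 85.1
```

Request:
arm_command(rows=[{"dx":0,"dy":0,"dz":0,"wx":0,"wy":0,"wz":0,"gripper":1},{"dx":0,"dy":0,"dz":0,"wx":0,"wy":0,"wz":0,"gripper":1},{"dx":0,"dy":0,"dz":0,"wx":0,"wy":0,"wz":0,"gripper":1},{"dx":0,"dy":0,"dz":0,"wx":0,"wy":0,"wz":0,"gripper":1},{"dx":0,"dy":0,"dz":0,"wx":0,"wy":0,"wz":0,"gripper":1},{"dx":0,"dy":0,"dz":0,"wx":0,"wy":0,"wz":0,"gripper":1},{"dx":0,"dy":0,"dz":0,"wx":0,"wy":0,"wz":0,"gripper":1},{"dx":0,"dy":0,"dz":0,"wx":0,"wy":0,"wz":0,"gripper":1}])

```text
clock: 7.05
position: [446.4, 284.5, 15.7]
ee_rot: [0.094, 0.699, -0.092, 0.703]
contact_force: [-1.5, -2.1, 7.0]
gripper_width: 60.1
```

```bash
python3 - <<'E'
from H import *
go((445.2,284,90,75))
d=grab('wrist');overlay(d,[],'pics/o6.png',None,1)
d=grab('side');overlay(d,[],'pics/o6s.png',(230,250,450,420),3)
E
```

```text
t7.05 pos [446.4 284.5  15.7] yaw 74.9 w 60.1 F [-1.5 -2.1  7. ] j [ 0.88  0.48 -0.48  0.   -0.6  -2.71]
(445.2, 284, 90, 75) d [-0.0743 -0.0005 -0.0007] w [-0.08  0.27 -0.25]
```

View pics/o6s.png

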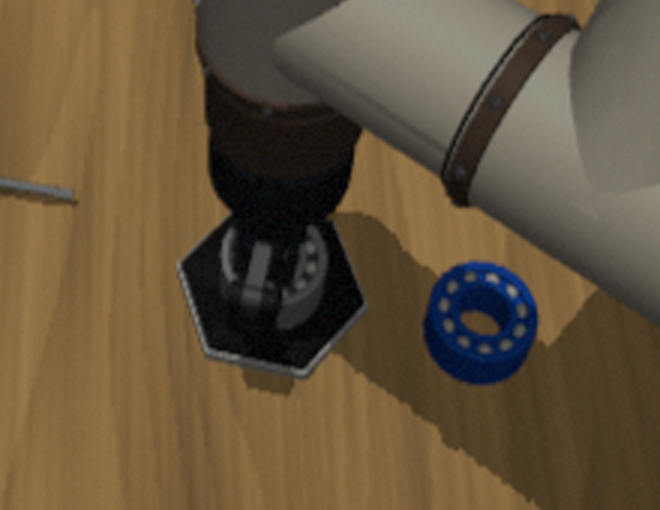

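Request:
arm_command(rows=[{"dx":-0.004,"dy":0,"dz":0,"wx":0,"wy":0,"wz":0,"gripper":1},{"dx":-0.012,"dy":0,"dz":0,"wx":0,"wy":0,"wz":0,"gripper":1},{"dx":-0.024,"dy":0,"dz":0,"wx":0,"wy":0,"wz":0,"gripper":1},{"dx":-0.038,"dy":0,"dz":0,"wx":0,"wy":0,"wz":0,"gripper":1},{"dx":-0.052,"dy":0,"dz":0,"wx":0,"wy":0,"wz":0,"gripper":1},{"dx":-0.064,"dy":0,"dz":0,"wx":0,"wy":0,"wz":0,"gripper":1},{"dx":-0.071,"dy":0,"dz":0,"wx":0,"wy":0,"wz":0,"gripper":1},{"dx":-0.074,"dy":0,"dz":0,"wx":0,"wy":0,"wz":0,"gripper":1}])

```text
clock: 7.95
position: [446.1, 284.5, 90.6]
ee_rot: [0.095, 0.699, -0.091, 0.703]
contact_force: [-0.3, -0.3, -5.5]
gripper_width: 60.3
```

```bash
python3 - <<'E'
from H import *
go((432,100.5,85,75),(432,100.5,85,110))
d=grab('wrist');overlay(d,[],'pics/o7.png',None,1)
E
```

```text
t7.95 pos [446.1 284.5  90.6] yaw 74.9 w 60.3 F [-0.3 -0.3 -5.5] j [ 0.88  0.37 -0.42  0.   -0.77 -2.71]
(432, 100.5, 85, 75) d [ 0.0047 -0.1813  0.0343] w [-0.09  0.3  -0.32]
(432, 100.5, 85, 110) d [ 0.0047 -0.1813  0.0343] w [-35.09   0.39  -0.22]
```

View pics/o7.png

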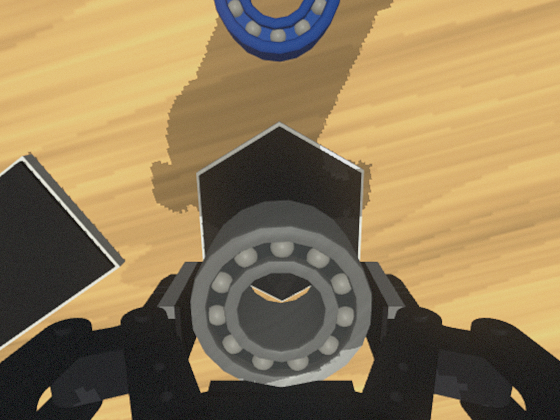

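Request:
arm_command(rows=[{"dx":0,"dy":-0.012,"dz":0.002,"wx":0,"wy":0.1,"wz":-0.1,"gripper":1},{"dx":0,"dy":-0.036,"dz":0.007,"wx":0,"wy":0.2,"wz":-0.2,"gripper":1},{"dx":0,"dy":-0.07,"dz":0.013,"wx":0,"wy":0.3,"wz":-0.3,"gripper":1},{"dx":0.005,"dy":-0.105,"dz":0.02,"wx":0,"wy":0.3,"wz":-0.3,"gripper":1},{"dx":0.01,"dy":-0.14,"dz":0.027,"wx":0,"wy":0.3,"wz":-0.3,"gripper":1},{"dx":0.02,"dy":-0.167,"dz":0.032,"wx":0,"wy":0.3,"wz":-0.3,"gripper":1},{"dx":0.028,"dy":-0.179,"dz":0.034,"wx":0,"wy":0.3,"wz":-0.3,"gripper":1},{"dx":0.03,"dy":-0.1813,"dz":0.0343,"wx":0,"wy":0.3,"wz":-0.3,"gripper":1}])

```text
clock: 8.8
position: [430.7, 98.5, 58.5]
ee_rot: [0.093, 0.702, -0.094, 0.7]
contact_force: [0.4, -0.6, -5.2]
gripper_width: 60.0
```

```bash
python3 - <<'E'
from H import *
go((432,100.5,16.5,75))
E
```

```text
t8.80 pos [430.7  98.5  58.5] yaw 74.8 w 60.0 F [ 0.4 -0.6 -5.2] j [ 0.59  0.3  -0.65 -0.   -0.62 -2.43]
(432, 100.5, 16.5, 75) d [0.042  0.0024 0.0008] w [-0.23 -0.15  0.14]
```

Request:
arm_command(rows=[{"dx":0.006,"dy":0.001,"dz":0,"wx":0,"wy":-0.1,"wz":0.1,"gripper":1},{"dx":0.014,"dy":0.002,"dz":0.001,"wx":0,"wy":-0.1,"wz":0.1,"gripper":1},{"dx":0.022,"dy":0.0024,"dz":0.001,"wx":0,"wy":-0.1,"wz":0.1,"gripper":1},{"dx":0.029,"dy":0.0024,"dz":0.001,"wx":0,"wy":-0.1,"wz":0.1,"gripper":1},{"dx":0.034,"dy":0.0024,"dz":0.001,"wx":0,"wy":-0.1,"wz":0.1,"gripper":1},{"dx":0.038,"dy":0.0024,"dz":0.001,"wx":0,"wy":-0.1,"wz":0.1,"gripper":1},{"dx":0.04,"dy":0.0024,"dz":0.001,"wx":0,"wy":-0.1,"wz":0.1,"gripper":1},{"dx":0.041,"dy":0.0024,"dz":0.001,"wx":0,"wy":-0.1,"wz":0.1,"gripper":1}])

```text
clock: 9.6
position: [432.3, 100.5, 17.4]
ee_rot: [0.093, 0.701, -0.094, 0.701]
contact_force: [0.2, -0.3, -5.4]
gripper_width: 60.2
```

```bash
python3 - <<'E'
from H import *
go((432,100.5,15.7,75))
E
```

```text
t9.60 pos [432.3 100.5  17.4] yaw 74.8 w 60.2 F [ 0.2 -0.3 -5.4] j [ 0.6   0.38 -0.68 -0.   -0.5  -2.43]
(432, 100.5, 15.7, 75) d [ 0.0017 -0.0001 -0.0002] w [-0.22 -0.05  0.04]
```

Still hanging free with no contact yet, so I'll inch down until it touches.

Request:
arm_command(rows=[{"dx":0.0005,"dy":0,"dz":0,"wx":0,"wy":0,"wz":0,"gripper":1},{"dx":0.001,"dy":0,"dz":0,"wx":0,"wy":0,"wz":0,"gripper":1},{"dx":0.0015,"dy":0,"dz":0,"wx":0,"wy":0,"wz":0,"gripper":1},{"dx":0.002,"dy":0,"dz":0,"wx":0,"wy":0,"wz":0,"gripper":1},{"dx":0.002,"dy":0,"dz":0,"wx":0,"wy":0,"wz":0,"gripper":1},{"dx":0.002,"dy":0,"dz":0,"wx":0,"wy":0,"wz":0,"gripper":1},{"dx":0.002,"dy":0,"dz":0,"wx":0,"wy":0,"wz":0,"gripper":1},{"dx":0.002,"dy":0,"dz":0,"wx":0,"wy":0,"wz":0,"gripper":1}])

```text
clock: 10.4
position: [432.4, 100.6, 15.7]
ee_rot: [0.093, 0.701, -0.094, 0.701]
contact_force: [-3.6, 0.1, 4.0]
gripper_width: 60.2
```

Contact: the force swung from -5.4 to +4.0 N. I'll release.

Request:
arm_command(rows=[{"dx":0,"dy":0,"dz":0,"wx":0,"wy":0,"wz":0,"gripper":0.2},{"dx":0,"dy":0,"dz":0,"wx":0,"wy":0,"wz":0,"gripper":-0.2},{"dx":0,"dy":0,"dz":0,"wx":0,"wy":0,"wz":0,"gripper":-0.6},{"dx":0,"dy":0,"dz":0,"wx":0,"wy":0,"wz":0,"gripper":-1},{"dx":0,"dy":0,"dz":0,"wx":0,"wy":0,"wz":0,"gripper":-1},{"dx":0,"dy":0,"dz":0,"wx":0,"wy":0,"wz":0,"gripper":-1},{"dx":0,"dy":0,"dz":0,"wx":0,"wy":0,"wz":0,"gripper":-1},{"dx":0,"dy":0,"dz":0,"wx":0,"wy":0,"wz":0,"gripper":-1}])

```text
clock: 11.2
position: [432.4, 100.6, 15.7]
ee_rot: [0.093, 0.701, -0.094, 0.701]
contact_force: [0.3, -0.4, -0.2]
gripper_width: 85.4
```

Request:
arm_command(rows=[{"dx":-0.008,"dy":0,"dz":0,"wx":0,"wy":0,"wz":0,"gripper":-1},{"dx":-0.024,"dy":0,"dz":0,"wx":0,"wy":0,"wz":0,"gripper":-1},{"dx":-0.05,"dy":0,"dz":0,"wx":0,"wy":0,"wz":0,"gripper":-1},{"dx":-0.085,"dy":0,"dz":0,"wx":0,"wy":0,"wz":0,"gripper":-1},{"dx":-0.12,"dy":0,"dz":0,"wx":0,"wy":0,"wz":0,"gripper":-1},{"dx":-0.145,"dy":0,"dz":0,"wx":0,"wy":0,"wz":0,"gripper":-1},{"dx":-0.16,"dy":0,"dz":0,"wx":0,"wy":0,"wz":0,"gripper":-1},{"dx":-0.16,"dy":0,"dz":0,"wx":0,"wy":0,"wz":0,"gripper":-1}])

```text
clock: 12.0
position: [433.8, 101.3, 178.6]
ee_rot: [0.095, 0.699, -0.092, 0.703]
contact_force: [-0.5, 0.9, -0.2]
gripper_width: 85.3
```

```bash
python3 - <<'E'
from H import *
go((480,-284,230,90))
d=grab('wrist');overlay(d,[('bearing',432,100.5,12,0),('spare_stand',432,100.5,0,19.6)],'pics/o8.png',None,1)
E
```

```text
t12.00 pos [433.8 101.3 178.6] yaw 74.8 w 85.3 F [-0.5  0.9 -0.2] j [ 0.6   0.13 -0.49  0.   -0.95 -2.43]
(480, -284, 230, 90) d [-0.0523 -0.3595  0.1458] w [-15.19   0.27  -0.21]
```

View pics/o8.png

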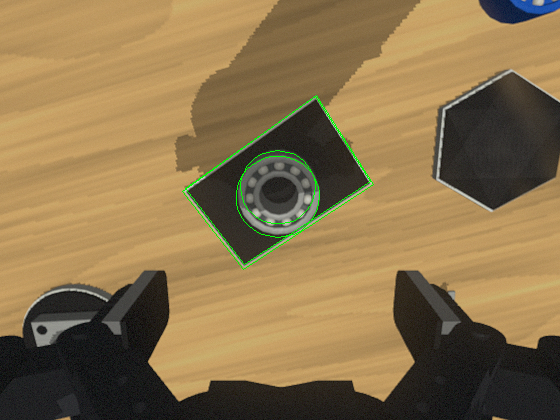

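```bash
python3 - <<'E'
from H import *
go((495,-280,180,78.7))
E
```

```text
t12.05 pos [432.7 100.8 176.8] yaw 74.8 w 85.8 F [-0.1 -0.5 -0.2] j [ 0.6   0.13 -0.5  -0.   -0.94 -2.43]
(495, -280, 180, 78.7) d [-0.0037 -0.3511  0.1601] w [-3.92  0.08 -0.11]
```

Request:
arm_command(rows=[{"dx":-0.002,"dy":-0.02,"dz":0.009,"wx":0,"wy":0,"wz":0,"gripper":-1},{"dx":-0.004,"dy":-0.06,"dz":0.027,"wx":-1,"wy":0,"wz":0,"gripper":-1},{"dx":-0.004,"dy":-0.105,"dz":0.047,"wx":-1,"wy":0,"wz":0,"gripper":-1},{"dx":-0.004,"dy":-0.15,"dz":0.068,"wx":-2,"wy":0,"wz":0,"gripper":-1},{"dx":-0.004,"dy":-0.195,"dz":0.089,"wx":-3,"wy":0,"wz":0,"gripper":-1},{"dx":-0.004,"dy":-0.24,"dz":0.109,"wx":-3.9,"wy":0,"wz":0,"gripper":-1},{"dx":-0.004,"dy":-0.28,"dz":0.128,"wx":-3.9,"wy":0,"wz":0,"gripper":-1},{"dx":-0.004,"dy":-0.315,"dz":0.144,"wx":-3.9,"wy":0,"wz":0,"gripper":-1}])

```text
clock: 12.85
position: [488.1, -243.0, 178.5]
ee_rot: [0.071, 0.704, -0.069, 0.703]
contact_force: [1.2, 0.5, -0.3]
gripper_width: 85.4
```

Request:
arm_command(rows=[{"dx":0,"dy":-0.02,"dz":0.009,"wx":0,"wy":0,"wz":0,"gripper":-1},{"dx":0,"dy":-0.032,"dz":0.014,"wx":0,"wy":0,"wz":0,"gripper":-1},{"dx":0,"dy":-0.036,"dz":0.016,"wx":0,"wy":0,"wz":0,"gripper":-1},{"dx":0,"dy":-0.036,"dz":0.016,"wx":0,"wy":0,"wz":0,"gripper":-1},{"dx":0,"dy":-0.036,"dz":0.016,"wx":0,"wy":0,"wz":0,"gripper":-1},{"dx":0,"dy":-0.036,"dz":0.016,"wx":0,"wy":0,"wz":0,"gripper":-1},{"dx":0,"dy":-0.036,"dz":0.016,"wx":0,"wy":0,"wz":0,"gripper":-1},{"dx":0,"dy":-0.036,"dz":0.016,"wx":0,"wy":0,"wz":0,"gripper":-1}])

```text
clock: 13.65
position: [496.8, -280.9, 178.7]
ee_rot: [0.071, 0.704, -0.069, 0.703]
contact_force: [0.1, 0.2, 0.7]
gripper_width: 85.6
```

```bash
python3 - <<'E'
from H import *
go((517,-283,80,79))
d=grab('wrist')
r=mask('wrist','nut'); print([(q['conf'],q['extent']) for q in r])
n=(517,-283.5,0,18.7)
if r:
    n=fit([(d,r[0]['mask'])],'nut',12,(517,-283)); print(np.round(n,2))
overlay(d,[('nut',n[0],n[1],12,n[2]),('square_stand',522.5,-281.3,0,4.3)],'pics/o9.png',None,1)
import pickle; pickle.dump((d,r),open('w3.pkl','wb'))
E
```

```text
t13.65 pos [ 496.8 -280.9  178.7] yaw 78.7 w 85.6 F [0.1 0.2 0.7] j [-0.23  0.34 -0.2  -0.   -1.03 -1.54]
(517, -283, 80, 79) d [0.0987 0.0017 0.0204] w [-0.34 -0.08 -0.12]
[(0.97, [243.8, 178.4, 322.3, 264.6])]
[ 5.1769e+02 -2.8276e+02  1.7600e+01  2.6000e-01]
```

View pics/o9.png

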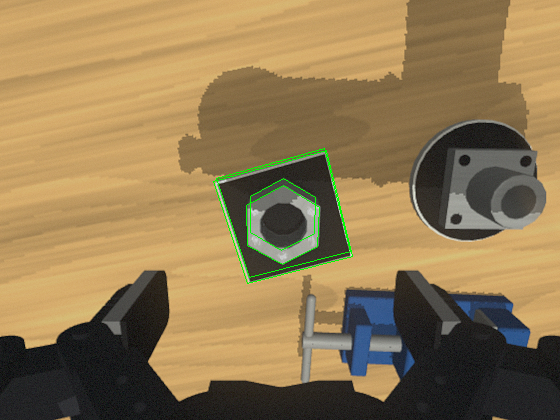

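Request:
arm_command(rows=[{"dx":0.012,"dy":0.001,"dz":0.006,"wx":0.3,"wy":0,"wz":0,"gripper":-1},{"dx":0.035,"dy":0.0022,"dz":0.014,"wx":0.6,"wy":0,"wz":0,"gripper":-1},{"dx":0.065,"dy":0.0022,"dz":0.02,"wx":1,"wy":0,"wz":0,"gripper":-1},{"dx":0.095,"dy":0.0022,"dz":0.021,"wx":1.1,"wy":0,"wz":0,"gripper":-1},{"dx":0.12,"dy":0.0022,"dz":0.021,"wx":1.1,"wy":0,"wz":0,"gripper":-1},{"dx":0.138,"dy":0.0022,"dz":0.021,"wx":1.1,"wy":0,"wz":0,"gripper":-1},{"dx":0.145,"dy":0.0022,"dz":0.021,"wx":1.1,"wy":0,"wz":0,"gripper":-1},{"dx":0.145,"dy":0.0022,"dz":0.021,"wx":1.1,"wy":0,"wz":0,"gripper":-1}])

```text
clock: 14.55
position: [517.0, -282.6, 32.0]
ee_rot: [0.078, 0.704, -0.076, 0.701]
contact_force: [-0.7, -0.3, -1.0]
gripper_width: 85.2
```

```bash
python3 - <<'E'
from H import *
go((517.7,-282.8,16,77.6))
E
```

```text
t14.55 pos [ 517.  -282.6   32. ] yaw 77.5 w 85.2 F [-0.7 -0.3 -1. ] j [-0.23  0.54 -0.31 -0.   -0.73 -1.56]
(517.7, -282.8, 16, 77.6) d [ 0.016  -0.0001  0.0008] w [-0.08 -0.25 -0.12]
```

Request:
arm_command(rows=[{"dx":0.006,"dy":0,"dz":0.001,"wx":0,"wy":-0.2,"wz":0,"gripper":-1},{"dx":0.012,"dy":0,"dz":0.001,"wx":0,"wy":-0.2,"wz":0,"gripper":-1},{"dx":0.016,"dy":0,"dz":0.001,"wx":0,"wy":-0.2,"wz":0,"gripper":-1},{"dx":0.016,"dy":0,"dz":0.001,"wx":0,"wy":-0.2,"wz":0,"gripper":-1},{"dx":0.016,"dy":0,"dz":0.001,"wx":0,"wy":-0.2,"wz":0,"gripper":-0.5},{"dx":0.016,"dy":0,"dz":0.001,"wx":0,"wy":-0.2,"wz":0,"gripper":0},{"dx":0.016,"dy":0,"dz":0.001,"wx":0,"wy":-0.2,"wz":0,"gripper":1},{"dx":0.016,"dy":0,"dz":0.001,"wx":0,"wy":-0.2,"wz":0,"gripper":1}])

```text
clock: 15.35
position: [518.4, -283.0, 16.8]
ee_rot: [0.077, 0.703, -0.076, 0.703]
contact_force: [-0.4, 0.1, 2.9]
gripper_width: 54.0
```

Request:
arm_command(rows=[{"dx":0,"dy":0,"dz":0,"wx":0,"wy":0,"wz":0,"gripper":1},{"dx":0,"dy":0,"dz":0,"wx":0,"wy":0,"wz":0,"gripper":1},{"dx":0,"dy":0,"dz":0,"wx":0,"wy":0,"wz":0,"gripper":1},{"dx":0,"dy":0,"dz":0,"wx":0,"wy":0,"wz":0,"gripper":1},{"dx":0,"dy":0,"dz":0,"wx":0,"wy":0,"wz":0,"gripper":1},{"dx":0,"dy":0,"dz":0,"wx":0,"wy":0,"wz":0,"gripper":1},{"dx":0,"dy":0,"dz":0,"wx":0,"wy":0,"wz":0,"gripper":1},{"dx":0,"dy":0,"dz":0,"wx":0,"wy":0,"wz":0,"gripper":1}])

```text
clock: 16.15
position: [518.4, -283.0, 16.8]
ee_rot: [0.077, 0.703, -0.076, 0.703]
contact_force: [-0.5, 0.7, 1.2]
gripper_width: 54.0
```

```bash
python3 - <<'E'
from H import *
go((517.7,-282.8,200,77.6))
E
```

```text
t16.15 pos [ 518.4 -283.    16.8] yaw 77.5 w 54.0 F [-0.5  0.7  1.2] j [-0.23  0.56 -0.32 -0.   -0.69 -1.56]
(517.7, -282.8, 200, 77.6) d [-0.1832  0.0004 -0.0006] w [-0.05  0.02 -0.1 ]
```

Request:
arm_command(rows=[{"dx":-0.004,"dy":0,"dz":0,"wx":0,"wy":0,"wz":0,"gripper":1},{"dx":-0.012,"dy":0,"dz":0,"wx":0,"wy":0,"wz":0,"gripper":1},{"dx":-0.028,"dy":0,"dz":0,"wx":0,"wy":0,"wz":0,"gripper":1},{"dx":-0.05,"dy":0,"dz":0,"wx":0,"wy":0,"wz":0,"gripper":1},{"dx":-0.072,"dy":0,"dz":0,"wx":0,"wy":0,"wz":0,"gripper":1},{"dx":-0.094,"dy":0,"dz":0,"wx":0,"wy":0,"wz":0,"gripper":1},{"dx":-0.112,"dy":0.005,"dz":0,"wx":0,"wy":0,"wz":0,"gripper":1},{"dx":-0.12,"dy":0.02,"dz":0,"wx":0,"wy":0,"wz":0,"gripper":1}])

```text
clock: 16.95
position: [522.9, -264.1, 138.6]
ee_rot: [0.078, 0.702, -0.077, 0.704]
contact_force: [0.7, -0.6, -4.6]
gripper_width: 53.9
```

```bash
python3 - <<'E'
from H import *
go((460,120,140,77),(445.8,285,140,75.8))
E
```

```text
t16.95 pos [ 522.9 -264.1  138.6] yaw 77.4 w 53.9 F [ 0.7 -0.6 -4.6] j [-0.19  0.4  -0.22 -0.   -0.95 -1.6 ]
(460, 120, 140, 77) d [-0.0012  0.3612 -0.1449] w [ 0.44  0.16 -0.1 ]
(445.8, 285, 140, 75.8) d [-0.0011  0.5192 -0.1946] w [ 1.64  0.16 -0.1 ]
```

Request:
arm_command(rows=[{"dx":0,"dy":0.02,"dz":-0.008,"wx":0,"wy":0,"wz":0,"gripper":1},{"dx":0,"dy":0.05,"dz":-0.019,"wx":0.3,"wy":0,"wz":0,"gripper":1},{"dx":0,"dy":0.085,"dz":-0.032,"wx":0.5,"wy":0.1,"wz":0,"gripper":1},{"dx":0,"dy":0.125,"dz":-0.047,"wx":0.8,"wy":0.1,"wz":0,"gripper":1},{"dx":0,"dy":0.165,"dz":-0.062,"wx":1,"wy":0.1,"wz":0,"gripper":1},{"dx":0,"dy":0.205,"dz":-0.077,"wx":1.2,"wy":0.1,"wz":0,"gripper":1},{"dx":0,"dy":0.245,"dz":-0.092,"wx":1.4,"wy":0.1,"wz":0,"gripper":1},{"dx":0,"dy":0.28,"dz":-0.105,"wx":1.6,"wy":0.1,"wz":0,"gripper":1}])

```text
clock: 17.75
position: [479.7, 34.5, 138.2]
ee_rot: [0.087, 0.702, -0.086, 0.702]
contact_force: [0.9, 0.1, -4.6]
gripper_width: 54.3
```

```bash
python3 - <<'E'
from H import *
go((445.8,285,140,75.8))
E
```

```text
t17.75 pos [479.7  34.5 138.2] yaw 75.9 w 54.3 F [ 0.9  0.1 -4.6] j [ 0.41  0.24 -0.47 -0.   -0.86 -2.23]
(445.8, 285, 140, 75.8) d [-0.0014  0.2347 -0.094 ] w [ 0.08 -0.02 -0.09]
```

Request:
arm_command(rows=[{"dx":0,"dy":0.035,"dz":-0.014,"wx":0,"wy":0,"wz":0,"gripper":1},{"dx":0,"dy":0.075,"dz":-0.03,"wx":0,"wy":0,"wz":0,"gripper":1},{"dx":0,"dy":0.115,"dz":-0.046,"wx":0,"wy":0,"wz":0,"gripper":1},{"dx":0,"dy":0.155,"dz":-0.062,"wx":0,"wy":0,"wz":0,"gripper":1},{"dx":0,"dy":0.19,"dz":-0.076,"wx":0,"wy":0,"wz":0,"gripper":1},{"dx":0,"dy":0.218,"dz":-0.087,"wx":0,"wy":0,"wz":0,"gripper":1},{"dx":0,"dy":0.231,"dz":-0.0925,"wx":0,"wy":0,"wz":0,"gripper":1},{"dx":0,"dy":0.2347,"dz":-0.094,"wx":0,"wy":0,"wz":0,"gripper":1}])

```text
clock: 18.55
position: [444.6, 286.3, 137.9]
ee_rot: [0.086, 0.702, -0.086, 0.701]
contact_force: [0.7, -1.1, -5.3]
gripper_width: 53.7
```

```bash
python3 - <<'E'
from H import *
go((445.8,285,30,75.8))
d=grab('wrist');p,q,s=pose()
overlay(d,[('hex_stand',445,285,0,15.8),('nut',p[0]-.7,p[1],p[2]-4.8,76-60)],'pics/o10.png',None,1)
E
```

```text
t18.55 pos [444.6 286.3 137.9] yaw 76.0 w 53.7 F [ 0.7 -1.1 -5.3] j [ 0.88  0.31 -0.36 -0.   -0.9  -2.69]
(445.8, 285, 30, 75.8) d [ 0.1079 -0.001   0.0016] w [ 0.2  -0.08 -0.03]
```

View pics/o10.png

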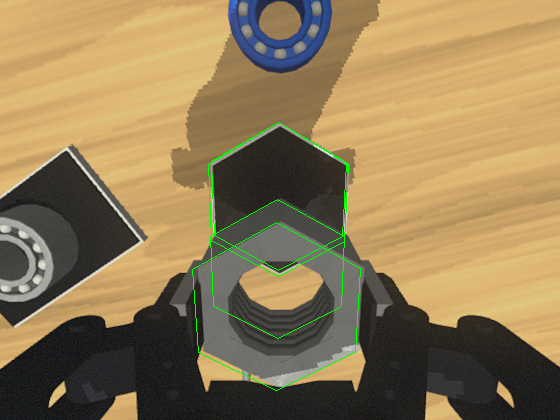

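Request:
arm_command(rows=[{"dx":0.012,"dy":0,"dz":0.001,"wx":0.2,"wy":0,"wz":0,"gripper":1},{"dx":0.032,"dy":-0.001,"dz":0.0016,"wx":0.2,"wy":0,"wz":0,"gripper":1},{"dx":0.055,"dy":-0.001,"dz":0.0016,"wx":0.2,"wy":0,"wz":0,"gripper":1},{"dx":0.076,"dy":-0.001,"dz":0.0016,"wx":0.2,"wy":0,"wz":0,"gripper":1},{"dx":0.093,"dy":-0.001,"dz":0.0016,"wx":0.2,"wy":0,"wz":0,"gripper":1},{"dx":0.104,"dy":-0.001,"dz":0.0016,"wx":0.2,"wy":0,"wz":0,"gripper":1},{"dx":0.11,"dy":-0.001,"dz":0.0016,"wx":0.2,"wy":0,"wz":0,"gripper":1},{"dx":0.112,"dy":-0.001,"dz":0.0016,"wx":0.2,"wy":0,"wz":0,"gripper":1}])

```text
clock: 19.4
position: [446.0, 283.7, 25.4]
ee_rot: [0.088, 0.702, -0.088, 0.701]
contact_force: [-0.1, -0.8, -4.2]
gripper_width: 54.1
```

```bash
python3 - <<'E'
from H import *
go((445.7,285,18,75.8))
E
```

```text
t19.40 pos [446.  283.7  25.4] yaw 75.7 w 54.1 F [-0.1 -0.8 -4.2] j [ 0.87  0.47 -0.47 -0.   -0.63 -2.69]
(445.7, 285, 18, 75.8) d [ 0.0074  0.0011 -0.0006] w [-0.09 -0.11  0.03]
```

Request:
arm_command(rows=[{"dx":0.002,"dy":0.001,"dz":-0.0006,"wx":0,"wy":-0.1,"wz":0,"gripper":1},{"dx":0.004,"dy":0.0012,"dz":-0.0006,"wx":0,"wy":-0.1,"wz":0,"gripper":1},{"dx":0.006,"dy":0.0012,"dz":-0.0006,"wx":0,"wy":-0.1,"wz":0,"gripper":1},{"dx":0.007,"dy":0.0012,"dz":-0.0006,"wx":0,"wy":-0.1,"wz":0,"gripper":1},{"dx":0.0075,"dy":0.0012,"dz":-0.0006,"wx":0,"wy":-0.1,"wz":0,"gripper":1},{"dx":0.008,"dy":0.0012,"dz":-0.0006,"wx":0,"wy":-0.1,"wz":0,"gripper":1},{"dx":0.0085,"dy":0.0012,"dz":-0.0006,"wx":0,"wy":-0.1,"wz":0,"gripper":1},{"dx":0.0085,"dy":0.0012,"dz":-0.0006,"wx":0,"wy":-0.1,"wz":0,"gripper":1}])

```text
clock: 20.2
position: [445.8, 285.1, 16.9]
ee_rot: [0.088, 0.702, -0.088, 0.702]
contact_force: [0.2, -0.6, -4.0]
gripper_width: 54.1
```

Request:
arm_command(rows=[{"dx":0.0003,"dy":0,"dz":0,"wx":0,"wy":0,"wz":0,"gripper":1},{"dx":0.0006,"dy":0,"dz":0,"wx":0,"wy":0,"wz":0,"gripper":1},{"dx":0.0009,"dy":0,"dz":0,"wx":0,"wy":0,"wz":0,"gripper":1},{"dx":0.001,"dy":0,"dz":0,"wx":0,"wy":0,"wz":0,"gripper":1},{"dx":0.001,"dy":0,"dz":0,"wx":0,"wy":0,"wz":0,"gripper":1},{"dx":0.001,"dy":0,"dz":0,"wx":0,"wy":0,"wz":0,"gripper":1},{"dx":0.001,"dy":0,"dz":0,"wx":0,"wy":0,"wz":0,"gripper":1},{"dx":0.001,"dy":0,"dz":0,"wx":0,"wy":0,"wz":0,"gripper":1}])

```text
clock: 21.0
position: [445.8, 285.1, 16.8]
ee_rot: [0.088, 0.702, -0.088, 0.702]
contact_force: [-3.7, -0.7, 5.4]
gripper_width: 53.8
```

Request:
arm_command(rows=[{"dx":0,"dy":0,"dz":0,"wx":0,"wy":0,"wz":0,"gripper":0.2},{"dx":0,"dy":0,"dz":0,"wx":0,"wy":0,"wz":0,"gripper":-0.2},{"dx":0,"dy":0,"dz":0,"wx":0,"wy":0,"wz":0,"gripper":-0.6},{"dx":0,"dy":0,"dz":0,"wx":0,"wy":0,"wz":0,"gripper":-1},{"dx":0,"dy":0,"dz":0,"wx":0,"wy":0,"wz":0,"gripper":-1},{"dx":0,"dy":0,"dz":0,"wx":0,"wy":0,"wz":0,"gripper":-1},{"dx":0,"dy":0,"dz":0,"wx":0,"wy":0,"wz":0,"gripper":-1},{"dx":0,"dy":0,"dz":0,"wx":0,"wy":0,"wz":0,"gripper":-1}])

```text
clock: 21.8
position: [445.8, 285.2, 16.8]
ee_rot: [0.088, 0.701, -0.088, 0.702]
contact_force: [-0.6, 0.1, 0.2]
gripper_width: 85.7
```

Request:
arm_command(rows=[{"dx":-0.008,"dy":0,"dz":0,"wx":0,"wy":0,"wz":0,"gripper":-1},{"dx":-0.024,"dy":0,"dz":0,"wx":0,"wy":0,"wz":0,"gripper":-1},{"dx":-0.05,"dy":0,"dz":0,"wx":0,"wy":0,"wz":0,"gripper":-1},{"dx":-0.085,"dy":0,"dz":0,"wx":0,"wy":0,"wz":0,"gripper":-1},{"dx":-0.12,"dy":0,"dz":0,"wx":0,"wy":0,"wz":0,"gripper":-1},{"dx":-0.145,"dy":0,"dz":0,"wx":0,"wy":0,"wz":0,"gripper":-1},{"dx":-0.16,"dy":0,"dz":0,"wx":0,"wy":0,"wz":0,"gripper":-1},{"dx":-0.16,"dy":0,"dz":0,"wx":0,"wy":0,"wz":0,"gripper":-1}])

```text
clock: 22.6
position: [446.8, 286.2, 180.0]
ee_rot: [0.09, 0.7, -0.086, 0.703]
contact_force: [0.0, -0.4, -0.4]
gripper_width: 85.4
```

```bash
python3 - <<'E'
from H import *
go((495,-120,180,72))
d=grab('wrist')
r=mask('wrist','nut'); print([(q['conf'],q['extent']) for q in r])
n=fit([(d,r[0]['mask'])],'nut',12,(445,285)); print(np.round(n,2))
h=mask('wrist','hex_stand')
if h:
    m=((h[0]['mask']|r[0]['mask'])*1).astype(np.uint8); c,_=cv2.findContours(m,0,1); cv2.drawContours(m,c,-1,1,-1)
    print(np.round(fit2([(d,m>0)],'nut','hex_stand',(n[0],n[1],12,n[2])),2))
overlay(d,[('nut',n[0],n[1],12,n[2]),('hex_stand',445,285,0,15.8)],'pics/o11.png',None,1)
E
```

```text
t22.60 pos [446.8 286.2 180. ] yaw 75.7 w 85.4 F [ 0.  -0.4 -0.4] j [ 0.88  0.27 -0.3   0.   -0.99 -2.7 ]
(495, -120, 180, 72) d [-0.0016 -0.3818  0.1467] w [ 3.75  0.2  -0.33]
[(0.64, [238.6, 150.3, 315.3, 234.6])]
[4.4544e+02 2.8576e+02 1.5460e+01 3.6000e-01]
[4.4510e+02 2.8584e+02 1.5830e+01 2.0000e-02]
```

View pics/o11.png

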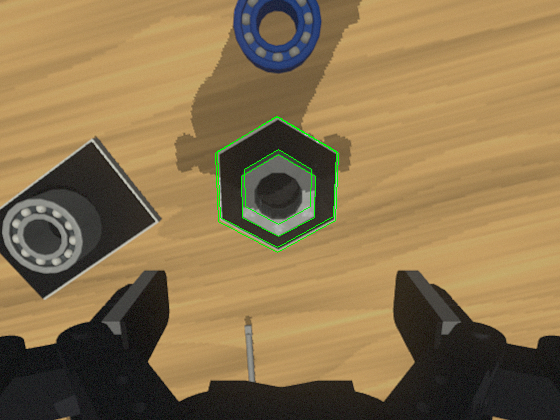

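```bash
python3 - <<'E'
from H import *
go((497,-116,195,78))
E
```

```text
t22.75 pos [445.2 284.6 176. ] yaw 75.7 w 85.3 F [-0.4 -0.2 -0.4] j [ 0.88  0.27 -0.31 -0.   -0.99 -2.7 ]
(497, -116, 195, 78) d [-0.0186 -0.3755  0.1491] w [-2.29 -0.05  0.07]
```

Request:
arm_command(rows=[{"dx":-0.005,"dy":-0.02,"dz":0.008,"wx":0,"wy":0,"wz":0,"gripper":-1},{"dx":-0.01,"dy":-0.06,"dz":0.024,"wx":-1,"wy":0,"wz":0,"gripper":-1},{"dx":-0.015,"dy":-0.105,"dz":0.042,"wx":-1,"wy":0,"wz":0,"gripper":-1},{"dx":-0.018,"dy":-0.15,"dz":0.06,"wx":-2,"wy":0,"wz":0,"gripper":-1},{"dx":-0.018,"dy":-0.195,"dz":0.078,"wx":-2.3,"wy":0,"wz":0,"gripper":-1},{"dx":-0.018,"dy":-0.24,"dz":0.096,"wx":-2.3,"wy":0,"wz":0,"gripper":-1},{"dx":-0.018,"dy":-0.285,"dz":0.113,"wx":-2.3,"wy":0,"wz":0,"gripper":-1},{"dx":-0.018,"dy":-0.325,"dz":0.129,"wx":-2.3,"wy":0,"wz":0,"gripper":-1}])

```text
clock: 23.55
position: [489.0, -64.3, 193.0]
ee_rot: [0.073, 0.705, -0.075, 0.702]
contact_force: [0.7, -0.9, 0.7]
gripper_width: 85.2
```

Request:
arm_command(rows=[{"dx":0,"dy":-0.02,"dz":0.008,"wx":0,"wy":0,"wz":0,"gripper":-1},{"dx":0,"dy":-0.034,"dz":0.014,"wx":0,"wy":0,"wz":0,"gripper":-1},{"dx":0,"dy":-0.037,"dz":0.016,"wx":0,"wy":0,"wz":0,"gripper":-1},{"dx":0,"dy":-0.037,"dz":0.016,"wx":0,"wy":0,"wz":0,"gripper":-1},{"dx":0,"dy":-0.037,"dz":0.016,"wx":0,"wy":0,"wz":0,"gripper":-1},{"dx":0,"dy":-0.037,"dz":0.016,"wx":0,"wy":0,"wz":0,"gripper":-1},{"dx":0,"dy":-0.037,"dz":0.016,"wx":0,"wy":0,"wz":0,"gripper":-1},{"dx":0,"dy":-0.037,"dz":0.016,"wx":0,"wy":0,"wz":0,"gripper":-1}])

```text
clock: 24.35
position: [496.9, -103.3, 193.1]
ee_rot: [0.073, 0.705, -0.074, 0.702]
contact_force: [-0.2, 0.1, 0.9]
gripper_width: 85.4
```

```bash
python3 - <<'E'
from H import *
d=grab('wrist')
r=mask('wrist','flange'); print([(q['conf'],q['extent']) for q in r])
n=(525.1,-116.6,78)
if r:
    n=fit([(d,r[0]['mask'])],'flange',12,(525,-116)); print(np.round(n,2))
h=mask('wrist','square_stand');print([(q['conf'],q['extent']) for q in h])
overlay(d,[('flange',n[0],n[1],12,n[2]),('round_stand',522,-120.2,0,0),('square_stand',522.5,-281.3,0,4.3)],'pics/o12.png',None,1)
go((n[0],n[1],60,n[2]))
import pickle; pickle.dump((d,r,h),open('w4.pkl','wb'))
E
```

```text
[(0.6, [234.4, 186.6, 312.2, 264.7])]
[ 5.2704e+02 -1.1610e+02  7.7910e+01  4.0000e-02]
[(0.84, [32.9, 190.9, 160.6, 312.3])]
t24.50 pos [ 496.9 -103.6  193.1] yaw 78.0 w 85.4 F [ 0.2 -0.9 -0.6] j [ 0.12  0.22 -0.33  0.   -1.02 -1.9 ]
(np.float64(527.036956485774), np.float64(-116.10395707381414), 60, np.float64(77.90542128032958)) d [ 0.133  -0.0057  0.0325] w [ 0.1  -0.19  0.12]
```

View pics/o12.png

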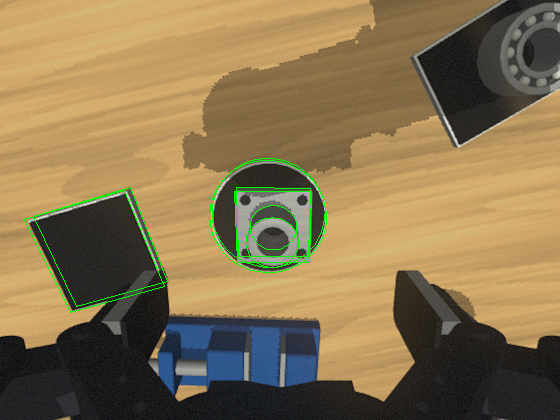

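```bash
python3 - <<'E'
from H import *
import pickle
d,r,h=pickle.load(open('w4.pkl','rb'))
m=grey(d,(222,215),(180,150,345,285)); print(m.sum())
print('round',np.round(fit2([(d,m)],'flange','round_stand',(527.0,-116.1,12,77.9)),2))
k=h[0]['mask'].copy(); print('sq',np.round(fit2([(d,k)],None,'square_stand',None),2))
E
```

```text
10197
round [ 5.2265e+02 -1.1927e+02  3.6000e+00  3.0000e-02]
sq [ 5.2308e+02 -2.8071e+02  6.4500e+00  1.5000e-01]
```

Request:
arm_command(rows=[{"dx":0.015,"dy":-0.003,"dz":0.01,"wx":0,"wy":-0.1,"wz":0,"gripper":-1},{"dx":0.038,"dy":-0.0057,"dz":0.022,"wx":0,"wy":-0.2,"wz":0.1,"gripper":-1},{"dx":0.065,"dy":-0.0057,"dz":0.031,"wx":0,"wy":-0.2,"wz":0.1,"gripper":-1},{"dx":0.09,"dy":-0.0057,"dz":0.0325,"wx":0,"wy":-0.2,"wz":0.1,"gripper":-1},{"dx":0.11,"dy":-0.0057,"dz":0.0325,"wx":0,"wy":-0.2,"wz":0.1,"gripper":-1},{"dx":0.125,"dy":-0.0057,"dz":0.0325,"wx":0,"wy":-0.2,"wz":0.1,"gripper":-1},{"dx":0.131,"dy":-0.0057,"dz":0.0325,"wx":0,"wy":-0.2,"wz":0.1,"gripper":-1},{"dx":0.133,"dy":-0.0057,"dz":0.0325,"wx":0,"wy":-0.2,"wz":0.1,"gripper":-1}])

```text
clock: 25.3
position: [526.9, -116.2, 59.5]
ee_rot: [0.074, 0.704, -0.074, 0.703]
contact_force: [-0.2, 0.9, -0.4]
gripper_width: 85.2
```

```bash
python3 - <<'E'
from H import *
go((527,-116.1,35,77.9))
E
```

```text
t25.30 pos [ 526.9 -116.2   59.5] yaw 78.0 w 85.2 F [-0.2  0.9 -0.4] j [ 0.08  0.43 -0.42  0.   -0.72 -1.86]
(527, -116.1, 35, 77.9) d [0.0245 0.0001 0.0001] w [ 0.11 -0.05  0.04]
```

Request:
arm_command(rows=[{"dx":0.008,"dy":0,"dz":0,"wx":0,"wy":0,"wz":0,"gripper":-1},{"dx":0.018,"dy":0,"dz":0,"wx":0,"wy":0,"wz":0,"gripper":-1},{"dx":0.025,"dy":0,"dz":0,"wx":0,"wy":0,"wz":0,"gripper":-1},{"dx":0.025,"dy":0,"dz":0,"wx":0,"wy":0,"wz":0,"gripper":-1},{"dx":0.025,"dy":0,"dz":0,"wx":0,"wy":0,"wz":0,"gripper":-0.5},{"dx":0.025,"dy":0,"dz":0,"wx":0,"wy":0,"wz":0,"gripper":0},{"dx":0.025,"dy":0,"dz":0,"wx":0,"wy":0,"wz":0,"gripper":0.5},{"dx":0.025,"dy":0,"dz":0,"wx":0,"wy":0,"wz":0,"gripper":1}])

```text
clock: 26.1
position: [527.1, -116.4, 35.4]
ee_rot: [0.073, 0.703, -0.074, 0.703]
contact_force: [-0.9, -0.5, 4.4]
gripper_width: 39.0
```

Request:
arm_command(rows=[{"dx":0,"dy":0,"dz":0,"wx":0,"wy":0,"wz":0,"gripper":1},{"dx":0,"dy":0,"dz":0,"wx":0,"wy":0,"wz":0,"gripper":1},{"dx":0,"dy":0,"dz":0,"wx":0,"wy":0,"wz":0,"gripper":1},{"dx":0,"dy":0,"dz":0,"wx":0,"wy":0,"wz":0,"gripper":1},{"dx":0,"dy":0,"dz":0,"wx":0,"wy":0,"wz":0,"gripper":1},{"dx":0,"dy":0,"dz":0,"wx":0,"wy":0,"wz":0,"gripper":1},{"dx":0,"dy":0,"dz":0,"wx":0,"wy":0,"wz":0,"gripper":1},{"dx":0,"dy":0,"dz":0,"wx":0,"wy":0,"wz":0,"gripper":1}])

```text
clock: 26.9
position: [527.1, -116.4, 35.4]
ee_rot: [0.073, 0.703, -0.074, 0.703]
contact_force: [-0.3, -0.5, 0.5]
gripper_width: 39.0
```

```bash
python3 - <<'E'
from H import *
go((527,-116.1,35,77.9))
E
```

```text
t26.90 pos [ 527.1 -116.4   35.4] yaw 78.0 w 39.0 F [-0.3 -0.5  0.5] j [ 0.08  0.47 -0.44  0.   -0.67 -1.86]
(527, -116.1, 35, 77.9) d [ 0.0004  0.0003 -0.0002] w [ 0.14 -0.01  0.07]
```

Gripped at 35.4 mm with a width of 39.0. I'll lift.

Request:
arm_command(rows=[{"dx":-0.004,"dy":0,"dz":0,"wx":0,"wy":0,"wz":0,"gripper":1},{"dx":-0.011,"dy":0,"dz":0,"wx":0,"wy":0,"wz":0,"gripper":1},{"dx":-0.021,"dy":0,"dz":0,"wx":0,"wy":0,"wz":0,"gripper":1},{"dx":-0.033,"dy":0,"dz":0,"wx":0,"wy":0,"wz":0,"gripper":1},{"dx":-0.045,"dy":0,"dz":0,"wx":0,"wy":0,"wz":0,"gripper":1},{"dx":-0.053,"dy":0,"dz":0,"wx":0,"wy":0,"wz":0,"gripper":1},{"dx":-0.058,"dy":0,"dz":0,"wx":0,"wy":0,"wz":0,"gripper":1},{"dx":-0.06,"dy":0,"dz":0,"wx":0,"wy":0,"wz":0,"gripper":1}])

```text
clock: 27.7
position: [527.3, -116.3, 96.2]
ee_rot: [0.073, 0.703, -0.074, 0.704]
contact_force: [0.0, 0.0, -6.8]
gripper_width: 38.5
```

```bash
python3 - <<'E'
from H import *
go((522.6,-281.1,95,94.4))
E
```

```text
t27.70 pos [ 527.3 -116.3   96.2] yaw 78.0 w 38.5 F [ 0.   0.  -6.8] j [ 0.08  0.38 -0.38  0.   -0.81 -1.86]
(522.6, -281.1, 95, 94.4) d [ 0.0014 -0.1622  0.0295] w [-16.37   0.05   0.05]
```

Request:
arm_command(rows=[{"dx":0,"dy":-0.012,"dz":0.002,"wx":-2,"wy":0,"wz":0,"gripper":1},{"dx":0,"dy":-0.034,"dz":0.006,"wx":-4,"wy":0,"wz":0,"gripper":1},{"dx":0,"dy":-0.062,"dz":0.011,"wx":-7,"wy":0,"wz":0,"gripper":1},{"dx":0,"dy":-0.092,"dz":0.017,"wx":-10,"wy":0,"wz":0,"gripper":1},{"dx":0,"dy":-0.122,"dz":0.022,"wx":-13,"wy":0,"wz":0,"gripper":1},{"dx":0,"dy":-0.147,"dz":0.027,"wx":-15,"wy":0,"wz":0,"gripper":1},{"dx":0,"dy":-0.16,"dz":0.029,"wx":-16,"wy":0,"wz":0,"gripper":1},{"dx":0,"dy":-0.1622,"dz":0.0295,"wx":-16.4,"wy":0,"wz":0,"gripper":1}])

```text
clock: 28.5
position: [521.8, -282.6, 95.5]
ee_rot: [-0.027, 0.707, 0.026, 0.706]
contact_force: [-0.4, 0.9, -6.3]
gripper_width: 38.7
```

```bash
python3 - <<'E'
from H import *
go((522.6,-281.1,44,94.4))
d=grab('wrist'); p,q,s=pose()
overlay(d,[('flange',p[0],p[1],p[2]-23.4,4.4),('square_stand',522.6,-281.1,0,4.4)],'pics/o13.png',None,1)
E
```

```text
t28.50 pos [ 521.8 -282.6   95.5] yaw 94.3 w 38.7 F [-0.4  0.9 -6.3] j [-0.22  0.46 -0.25  0.   -0.86 -1.27]
(522.6, -281.1, 44, 94.4) d [0.0515 0.0014 0.001 ] w [-0.09 -0.05  0.03]
```

View pics/o13.png

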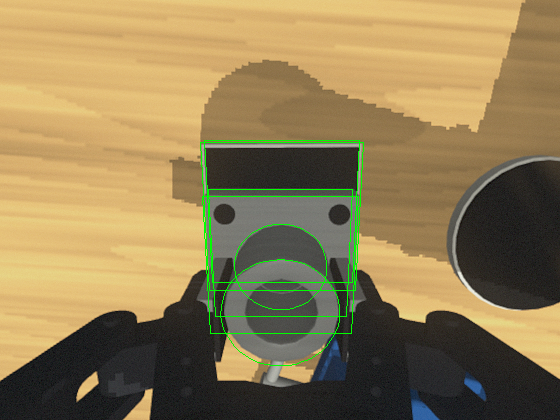

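Request:
arm_command(rows=[{"dx":0.008,"dy":0.001,"dz":0.001,"wx":0,"wy":0,"wz":0,"gripper":1},{"dx":0.02,"dy":0.0014,"dz":0.001,"wx":0,"wy":0,"wz":0,"gripper":1},{"dx":0.033,"dy":0.0014,"dz":0.001,"wx":0,"wy":0,"wz":0,"gripper":1},{"dx":0.043,"dy":0.0014,"dz":0.001,"wx":0,"wy":0,"wz":0,"gripper":1},{"dx":0.05,"dy":0.0014,"dz":0.001,"wx":0,"wy":0,"wz":0,"gripper":1},{"dx":0.054,"dy":0.0014,"dz":0.001,"wx":0,"wy":0,"wz":0,"gripper":1},{"dx":0.056,"dy":0.0014,"dz":0.001,"wx":0,"wy":0,"wz":0,"gripper":1},{"dx":0.057,"dy":0.0014,"dz":0.001,"wx":0,"wy":0,"wz":0,"gripper":1}])

```text
clock: 29.35
position: [523.0, -280.6, 38.6]
ee_rot: [-0.027, 0.707, 0.027, 0.706]
contact_force: [-0.7, 0.1, -6.1]
gripper_width: 38.6
```

```bash
python3 - <<'E'
from H import *
go((522.6,-281.1,35.4,94.4))
E
```

```text
t29.35 pos [ 523.  -280.6   38.6] yaw 94.3 w 38.6 F [-0.7  0.1 -6.1] j [-0.22  0.53 -0.3   0.   -0.74 -1.28]
(522.6, -281.1, 35.4, 94.4) d [ 0.0032 -0.0005 -0.0004] w [-0.05 -0.02  0.04]
```

Request:
arm_command(rows=[{"dx":0.001,"dy":-0.0003,"dz":0,"wx":0,"wy":0,"wz":0,"gripper":1},{"dx":0.0018,"dy":-0.0005,"dz":0,"wx":0,"wy":0,"wz":0,"gripper":1},{"dx":0.0024,"dy":-0.0005,"dz":0,"wx":0,"wy":0,"wz":0,"gripper":1},{"dx":0.0028,"dy":-0.0005,"dz":0,"wx":0,"wy":0,"wz":0,"gripper":1},{"dx":0.0032,"dy":-0.0005,"dz":0,"wx":0,"wy":0,"wz":0,"gripper":1},{"dx":0.0036,"dy":-0.0005,"dz":0,"wx":0,"wy":0,"wz":0,"gripper":1},{"dx":0.004,"dy":-0.0005,"dz":0,"wx":0,"wy":0,"wz":0,"gripper":1},{"dx":0.004,"dy":-0.0005,"dz":0,"wx":0,"wy":0,"wz":0,"gripper":1}])

```text
clock: 30.15
position: [523.1, -281.1, 35.5]
ee_rot: [-0.027, 0.707, 0.027, 0.707]
contact_force: [-2.7, 1.7, 2.2]
gripper_width: 38.5
```

Contact, with the force up from -6.1 to +2.2 N. I'll release and retreat.

Request:
arm_command(rows=[{"dx":0,"dy":0,"dz":0,"wx":0,"wy":0,"wz":0,"gripper":0.2},{"dx":0,"dy":0,"dz":0,"wx":0,"wy":0,"wz":0,"gripper":0},{"dx":0,"dy":0,"dz":0,"wx":0,"wy":0,"wz":0,"gripper":-0.5},{"dx":0,"dy":0,"dz":0,"wx":0,"wy":0,"wz":0,"gripper":-1},{"dx":0,"dy":0,"dz":0,"wx":0,"wy":0,"wz":0,"gripper":-1},{"dx":0,"dy":0,"dz":0,"wx":0,"wy":0,"wz":0,"gripper":-1},{"dx":0,"dy":0,"dz":0,"wx":0,"wy":0,"wz":0,"gripper":-1},{"dx":0,"dy":0,"dz":0,"wx":0,"wy":0,"wz":0,"gripper":-1}])

```text
clock: 30.95
position: [523.1, -281.1, 35.5]
ee_rot: [-0.027, 0.707, 0.027, 0.707]
contact_force: [0.2, 1.1, 0.3]
gripper_width: 85.5
```

Request:
arm_command(rows=[{"dx":-0.008,"dy":0,"dz":0,"wx":0,"wy":0,"wz":0,"gripper":-1},{"dx":-0.024,"dy":0,"dz":0,"wx":0,"wy":0,"wz":0,"gripper":-1},{"dx":-0.05,"dy":0,"dz":0,"wx":0,"wy":0,"wz":0,"gripper":-1},{"dx":-0.085,"dy":0,"dz":0,"wx":0,"wy":0,"wz":0,"gripper":-1},{"dx":-0.12,"dy":0,"dz":0,"wx":0,"wy":0,"wz":0,"gripper":-1},{"dx":-0.145,"dy":0,"dz":-0.01,"wx":0,"wy":0,"wz":0,"gripper":-1},{"dx":-0.16,"dy":0,"dz":-0.02,"wx":0,"wy":0,"wz":0,"gripper":-1},{"dx":-0.16,"dy":0,"dz":-0.02,"wx":0,"wy":0,"wz":0,"gripper":-1}])

```text
clock: 31.75
position: [503.0, -282.9, 198.2]
ee_rot: [-0.028, 0.705, 0.026, 0.708]
contact_force: [0.5, -0.4, 0.5]
gripper_width: 85.5
```

```bash
python3 - <<'E'
from H import *
import pickle
go((432,100.5,180,75))
d=grab('wrist')
r=mask('wrist','flange'); h=mask('wrist','square_stand'); rs=mask('wrist','round_stand'); pickle.dump((d,r,h,rs),open('w5.pkl','wb'))
for a in (r,h,rs): print([(q['conf'],q['extent']) for q in a])
n=fit([(d,r[0]['mask'])],'flange',12,(522,-281)); print(np.round(n,2))
if h:
    m=((h[0]['mask']|r[0]['mask'])*1).astype(np.uint8); c,_=cv2.findContours(m,0,1); cv2.drawContours(m,c,-1,1,-1)
    print(np.round(fit2([(d,m>0)],'flange','square_stand',(n[0],n[1],12,n[2])),2))
if rs: print('round',np.round(fit2([(d,rs[0]['mask'])],None,'round_stand',None),2))
overlay(d,[('flange',n[0],n[1],12,n[2]),('square_stand',522.6,-281.1,0,4.4),('round_stand',522.5,-119.8,0,0)],'pics/o14.png',None,1)
E
```

```text
t31.75 pos [ 503.  -282.9  198.2] yaw 94.3 w 85.5 F [ 0.5 -0.4  0.5] j [-0.23  0.33 -0.17  0.   -1.07 -1.26]
(432, 100.5, 180, 75) d [ 0.017   0.3877 -0.0419] w [19.35  0.27  0.1 ]
[(0.94, [243.8, 170.5, 320.6, 248.3])]
[(0.94, [229.2, 149.4, 334.1, 255.0])]
[(0.81, [398.4, 159.9, 516.3, 270.4])]
[ 5.2298e+02 -2.8042e+02  4.4100e+00  5.0000e-02]
[ 5.2381e+02 -2.8158e+02  4.4500e+00  3.0000e-02]
round [ 5.2335e+02 -1.2132e+02  3.5745e+02  4.0000e-02]
```

View pics/o14.png

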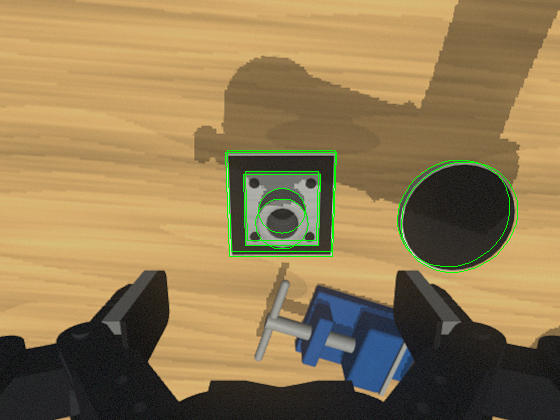

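Request:
arm_command(rows=[{"dx":0,"dy":0.02,"dz":-0.002,"wx":1,"wy":0,"wz":0,"gripper":-1},{"dx":0,"dy":0.06,"dz":-0.006,"wx":4,"wy":0,"wz":0,"gripper":-1},{"dx":0.005,"dy":0.105,"dz":-0.011,"wx":7,"wy":0.1,"wz":0,"gripper":-1},{"dx":0.01,"dy":0.15,"dz":-0.016,"wx":10,"wy":0.1,"wz":0,"gripper":-1},{"dx":0.015,"dy":0.195,"dz":-0.021,"wx":13,"wy":0.2,"wz":0,"gripper":-1},{"dx":0.017,"dy":0.24,"dz":-0.026,"wx":16,"wy":0.2,"wz":0,"gripper":-1},{"dx":0.017,"dy":0.285,"dz":-0.031,"wx":19,"wy":0.3,"wz":0.1,"gripper":-1},{"dx":0.017,"dy":0.33,"dz":-0.036,"wx":19.4,"wy":0.3,"wz":0.1,"gripper":-1}])

```text
clock: 32.75
position: [440.4, 45.7, 175.6]
ee_rot: [0.093, 0.705, -0.093, 0.697]
contact_force: [1.3, 0.7, 0.2]
gripper_width: 85.9
```

```bash
python3 - <<'E'
from H import *
go((420,97,160,75),(431.8,100.6,80,75))
E
```

```text
t32.75 pos [440.4  45.7 175.6] yaw 74.9 w 85.9 F [1.3 0.7 0.2] j [ 0.47  0.13 -0.49 -0.01 -0.96 -2.3 ]
(420, 97, 160, 75) d [ 0.0159  0.0442 -0.0329] w [-0.1  -0.6   0.09]
(431.8, 100.6, 80, 75) d [ 0.0958  0.0509 -0.0216] w [-0.1  -0.6   0.09]
```

Request:
arm_command(rows=[{"dx":0.004,"dy":0.012,"dz":-0.006,"wx":0,"wy":-0.2,"wz":0,"gripper":-1},{"dx":0.012,"dy":0.028,"dz":-0.013,"wx":0,"wy":-0.4,"wz":0,"gripper":-1},{"dx":0.026,"dy":0.042,"dz":-0.019,"wx":0,"wy":-0.6,"wz":0,"gripper":-1},{"dx":0.046,"dy":0.05,"dz":-0.0216,"wx":0,"wy":-0.6,"wz":0,"gripper":-1},{"dx":0.066,"dy":0.051,"dz":-0.0216,"wx":0,"wy":-0.6,"wz":0,"gripper":-1},{"dx":0.083,"dy":0.051,"dz":-0.0216,"wx":0,"wy":-0.6,"wz":0,"gripper":-1},{"dx":0.094,"dy":0.051,"dz":-0.0216,"wx":0,"wy":-0.6,"wz":0,"gripper":-1},{"dx":0.096,"dy":0.051,"dz":-0.0216,"wx":0,"wy":-0.6,"wz":0,"gripper":-1}])

```text
clock: 33.55
position: [430.4, 100.0, 77.4]
ee_rot: [0.091, 0.703, -0.095, 0.699]
contact_force: [0.2, -0.5, -0.1]
gripper_width: 85.3
```

```bash
python3 - <<'E'
from H import *
go((431.8,100.6,16.5,75))
d=grab('wrist')
r=mask('wrist','bearing'); print([(q['conf'],q['extent']) for q in r])
b=fit([(d,r[0]['mask'])],'bearing',12,(432,100.5)); print(np.round(b,2))
overlay(d,[('bearing',b[0],b[1],12,0),('spare_stand',432,100.5,0,19.6)],'pics/o15.png',None,1)
E
```

```text
t33.55 pos [430.4 100.   77.4] yaw 74.9 w 85.3 F [ 0.2 -0.5 -0.1] j [ 0.6   0.27 -0.63  0.   -0.68 -2.43]
(431.8, 100.6, 16.5, 75) d [0.0609 0.0013 0.0014] w [-0.1  -0.23  0.34]
[(0.77, [220.2, 173.9, 346.8, 310.2])]
[4.3101e+02 1.0155e+02 5.8900e+00 1.4000e-01]
```

View pics/o15.png

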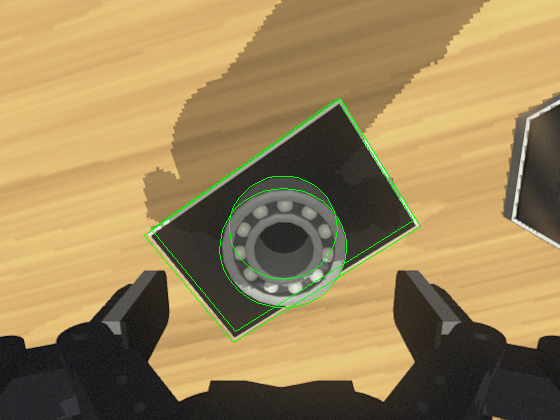

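Bearing at (431.5,101), steel, centred between the jaws. I'll descend and grip at z≈17.

Request:
arm_command(rows=[{"dx":0.01,"dy":0.001,"dz":0.001,"wx":0,"wy":-0.1,"wz":0.2,"gripper":-1},{"dx":0.025,"dy":0.0013,"dz":0.0014,"wx":0,"wy":-0.2,"wz":0.3,"gripper":-1},{"dx":0.042,"dy":0.0013,"dz":0.0014,"wx":0,"wy":-0.2,"wz":0.3,"gripper":-1},{"dx":0.054,"dy":0.0013,"dz":0.0014,"wx":0,"wy":-0.2,"wz":0.3,"gripper":-1},{"dx":0.06,"dy":0.0013,"dz":0.0014,"wx":0,"wy":-0.2,"wz":0.3,"gripper":-1},{"dx":0.06,"dy":0.0013,"dz":0.0014,"wx":0,"wy":-0.2,"wz":0.3,"gripper":-1},{"dx":0.06,"dy":0.0013,"dz":0.0014,"wx":0,"wy":-0.2,"wz":0.3,"gripper":-0.5},{"dx":0.06,"dy":0.0013,"dz":0.0014,"wx":0,"wy":-0.2,"wz":0.3,"gripper":0}])

```text
clock: 34.45
position: [433.4, 101.1, 20.0]
ee_rot: [0.093, 0.7, -0.092, 0.702]
contact_force: [-7.0, -1.0, 24.6]
gripper_width: 60.1
```

Request:
arm_command(rows=[{"dx":0,"dy":0,"dz":0,"wx":0,"wy":0,"wz":0,"gripper":1},{"dx":0,"dy":0,"dz":0,"wx":0,"wy":0,"wz":0,"gripper":1},{"dx":0,"dy":0,"dz":0,"wx":0,"wy":0,"wz":0,"gripper":1},{"dx":0,"dy":0,"dz":0,"wx":0,"wy":0,"wz":0,"gripper":1},{"dx":0,"dy":0,"dz":0,"wx":0,"wy":0,"wz":0,"gripper":1},{"dx":0,"dy":0,"dz":0,"wx":0,"wy":0,"wz":0,"gripper":1},{"dx":0,"dy":0,"dz":0,"wx":0,"wy":0,"wz":0,"gripper":1},{"dx":0,"dy":0,"dz":0,"wx":0,"wy":0,"wz":0,"gripper":1}])

```text
clock: 35.25
position: [433.2, 101.1, 20.3]
ee_rot: [0.093, 0.7, -0.092, 0.702]
contact_force: [-3.5, -0.5, 5.0]
gripper_width: 59.8
```

```bash
python3 - <<'E'
from H import *
go((431.8,100.6,100,75))
E
```

```text
t35.25 pos [433.2 101.1  20.3] yaw 74.9 w 59.8 F [-3.5 -0.5  5. ] j [ 0.6   0.38 -0.68  0.   -0.51 -2.43]
(431.8, 100.6, 100, 75) d [-0.0797 -0.0007 -0.0011] w [-0.07  0.13 -0.08]
```

Request:
arm_command(rows=[{"dx":-0.004,"dy":0,"dz":0,"wx":0,"wy":0,"wz":0,"gripper":1},{"dx":-0.012,"dy":0,"dz":0,"wx":0,"wy":0,"wz":0,"gripper":1},{"dx":-0.026,"dy":0,"dz":0,"wx":0,"wy":0,"wz":0,"gripper":1},{"dx":-0.042,"dy":0,"dz":0,"wx":0,"wy":0,"wz":0,"gripper":1},{"dx":-0.058,"dy":0,"dz":0,"wx":0,"wy":0,"wz":0,"gripper":1},{"dx":-0.07,"dy":0,"dz":0,"wx":0,"wy":0,"wz":0,"gripper":1},{"dx":-0.078,"dy":0,"dz":0,"wx":0,"wy":0,"wz":0,"gripper":1},{"dx":-0.08,"dy":0,"dz":0,"wx":0,"wy":0,"wz":0,"gripper":1}])

```text
clock: 36.05
position: [433.3, 101.2, 101.0]
ee_rot: [0.094, 0.7, -0.092, 0.702]
contact_force: [-0.3, 0.5, -4.8]
gripper_width: 59.5
```

```bash
python3 - <<'E'
from H import *
go((524,-120.5,100,75))
d=grab('wrist');p,q,s=pose()
overlay(d,[('bearing',*(q.apply([0,0,-1.6])+p)[:2],p[2]-8.3,0)],'pics/o16.png',None,1)
E
```

```text
t36.05 pos [433.3 101.2 101. ] yaw 74.9 w 59.5 F [-0.3  0.5 -4.8] j [ 0.6   0.23 -0.6   0.   -0.73 -2.43]
(524, -120.5, 100, 75) d [ 0.001  -0.1905  0.1452] w [-0.07  0.19 -0.16]
```

View pics/o16.png

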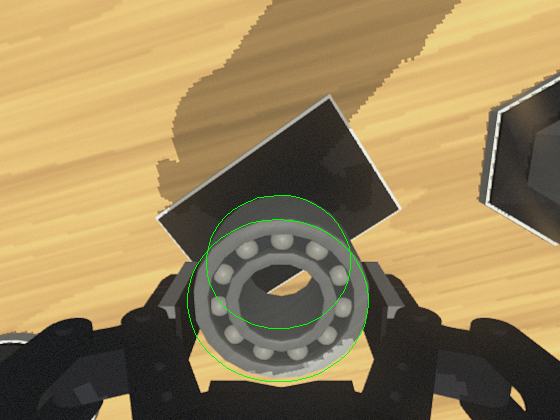

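Request:
arm_command(rows=[{"dx":0,"dy":-0.012,"dz":0.009,"wx":0,"wy":0,"wz":0,"gripper":1},{"dx":0,"dy":-0.036,"dz":0.027,"wx":0,"wy":0.1,"wz":-0.1,"gripper":1},{"dx":0,"dy":-0.068,"dz":0.052,"wx":0,"wy":0.2,"wz":-0.2,"gripper":1},{"dx":0,"dy":-0.1,"dz":0.077,"wx":0,"wy":0.2,"wz":-0.2,"gripper":1},{"dx":0,"dy":-0.132,"dz":0.101,"wx":0,"wy":0.2,"wz":-0.2,"gripper":1},{"dx":0,"dy":-0.163,"dz":0.125,"wx":0,"wy":0.2,"wz":-0.2,"gripper":1},{"dx":0.005,"dy":-0.183,"dz":0.14,"wx":0,"wy":0.2,"wz":-0.2,"gripper":1},{"dx":0.015,"dy":-0.1905,"dz":0.1452,"wx":0,"wy":0.2,"wz":-0.2,"gripper":1}])

```text
clock: 36.9
position: [524.6, -122.8, 84.8]
ee_rot: [0.093, 0.701, -0.094, 0.701]
contact_force: [-0.3, 1.0, -5.8]
gripper_width: 59.9
```

```bash
python3 - <<'E'
from H import *
go((524,-120.5,22,75))
E
```

```text
t36.90 pos [ 524.6 -122.8   84.8] yaw 74.8 w 59.9 F [-0.3  1.  -5.8] j [ 0.07  0.4  -0.39  0.   -0.78 -1.91]
(524, -120.5, 22, 75) d [ 0.0628  0.0021 -0.0012] w [-0.24 -0.01  0.08]
```

Request:
arm_command(rows=[{"dx":0.01,"dy":0.001,"dz":-0.0006,"wx":0,"wy":0,"wz":0,"gripper":1},{"dx":0.024,"dy":0.0021,"dz":-0.0012,"wx":0,"wy":0,"wz":0,"gripper":1},{"dx":0.038,"dy":0.0021,"dz":-0.0012,"wx":0,"wy":0,"wz":0,"gripper":1},{"dx":0.049,"dy":0.0021,"dz":-0.0012,"wx":0,"wy":0,"wz":0,"gripper":1},{"dx":0.056,"dy":0.0021,"dz":-0.0012,"wx":0,"wy":0,"wz":0,"gripper":1},{"dx":0.06,"dy":0.0021,"dz":-0.0012,"wx":0,"wy":0,"wz":0,"gripper":1},{"dx":0.061,"dy":0.0021,"dz":-0.0012,"wx":0,"wy":0,"wz":0,"gripper":1},{"dx":0.061,"dy":0.0021,"dz":-0.0012,"wx":0,"wy":0,"wz":0,"gripper":1}])

```text
clock: 37.7
position: [524.3, -120.4, 24.1]
ee_rot: [0.093, 0.701, -0.094, 0.701]
contact_force: [0.3, -0.8, -5.7]
gripper_width: 59.8
```

```bash
python3 - <<'E'
from H import *
go((524,-120.5,20.3,75))
E
```

```text
t37.70 pos [ 524.3 -120.4   24.1] yaw 74.8 w 59.8 F [ 0.3 -0.8 -5.7] j [ 0.08  0.48 -0.45  0.   -0.64 -1.92]
(524, -120.5, 20.3, 75) d [ 0.0038 -0.0002 -0.0002] w [-0.22  0.02  0.08]
```

Request:
arm_command(rows=[{"dx":0.001,"dy":0,"dz":0,"wx":0,"wy":0,"wz":0,"gripper":1},{"dx":0.002,"dy":0,"dz":0,"wx":0,"wy":0,"wz":0,"gripper":1},{"dx":0.0026,"dy":0,"dz":0,"wx":0,"wy":0,"wz":0,"gripper":1},{"dx":0.003,"dy":0,"dz":0,"wx":0,"wy":0,"wz":0,"gripper":1},{"dx":0.0034,"dy":0,"dz":0,"wx":0,"wy":0,"wz":0,"gripper":1},{"dx":0.0038,"dy":0,"dz":0,"wx":0,"wy":0,"wz":0,"gripper":1},{"dx":0.0042,"dy":0,"dz":0,"wx":0,"wy":0,"wz":0,"gripper":1},{"dx":0.0044,"dy":0,"dz":0,"wx":0,"wy":0,"wz":0,"gripper":1}])

```text
clock: 38.5
position: [524.3, -120.4, 20.3]
ee_rot: [0.093, 0.701, -0.094, 0.701]
contact_force: [-3.3, 0.8, 3.5]
gripper_width: 59.9
```

Contact. I'll release and retreat.

Request:
arm_command(rows=[{"dx":0,"dy":0,"dz":0,"wx":0,"wy":0,"wz":0,"gripper":0.2},{"dx":0,"dy":0,"dz":0,"wx":0,"wy":0,"wz":0,"gripper":-0.2},{"dx":0,"dy":0,"dz":0,"wx":0,"wy":0,"wz":0,"gripper":-0.6},{"dx":0,"dy":0,"dz":0,"wx":0,"wy":0,"wz":0,"gripper":-1},{"dx":0,"dy":0,"dz":0,"wx":0,"wy":0,"wz":0,"gripper":-1},{"dx":0,"dy":0,"dz":0,"wx":0,"wy":0,"wz":0,"gripper":-1},{"dx":0,"dy":0,"dz":0,"wx":0,"wy":0,"wz":0,"gripper":-1},{"dx":0,"dy":0,"dz":0,"wx":0,"wy":0,"wz":0,"gripper":-1}])

```text
clock: 39.3
position: [524.4, -120.4, 20.4]
ee_rot: [0.093, 0.701, -0.094, 0.701]
contact_force: [0.4, -0.0, 1.6]
gripper_width: 85.3
```

Request:
arm_command(rows=[{"dx":-0.008,"dy":0,"dz":0,"wx":0,"wy":0,"wz":0,"gripper":-1},{"dx":-0.024,"dy":0,"dz":0,"wx":0,"wy":0,"wz":0,"gripper":-1},{"dx":-0.05,"dy":0,"dz":0,"wx":0,"wy":0,"wz":0,"gripper":-1},{"dx":-0.085,"dy":0,"dz":0,"wx":0,"wy":0,"wz":0,"gripper":-1},{"dx":-0.12,"dy":0,"dz":0,"wx":0,"wy":0,"wz":0,"gripper":-1},{"dx":-0.15,"dy":0,"dz":-0.01,"wx":0,"wy":0,"wz":0,"gripper":-1},{"dx":-0.175,"dy":0,"dz":-0.03,"wx":0,"wy":0,"wz":0,"gripper":-1},{"dx":-0.18,"dy":0,"dz":-0.04,"wx":0,"wy":0,"wz":0,"gripper":-1}])

```text
clock: 40.1
position: [486.3, -109.5, 204.2]
ee_rot: [0.093, 0.698, -0.094, 0.704]
contact_force: [0.5, 0.0, 0.4]
gripper_width: 85.4
```

```bash
python3 - <<'E'
from H import *
go((400,-100,250,75))
d=grab('wrist')
r=mask('wrist','bearing'); print([(q['conf'],q['extent']) for q in r])
rs=mask('wrist','round_stand')
b=fit([(d,r[0]['mask'])],'bearing',12,(522,-120)); print(np.round(b,2))
m=((rs[0]['mask']|r[0]['mask'])*1).astype(np.uint8) if rs else grey(d,(240,200)).astype(np.uint8)
c,_=cv2.findContours(m,0,1); cv2.drawContours(m,c,-1,1,-1)
print('round',np.round(fit2([(d,m>0)],'bearing','round_stand',(b[0],b[1],12,0)),2))
overlay(d,[('bearing',b[0],b[1],12,0),('round_stand',522.7,-120.2,0,0)],'pics/o17.png',None,1)
E
```

```text
t40.10 pos [ 486.3 -109.5  204.2] yaw 74.8 w 85.4 F [0.5 0.  0.4] j [ 0.11  0.19 -0.34  0.   -1.03 -1.94]
(400, -100, 250, 75) d [-0.0465 -0.0134 -0.0854] w [-0.18  0.42 -0.03]
[(0.68, [240.9, 190.3, 318.6, 270.8])]
[ 5.2190e+02 -1.1904e+02  3.3200e+00  1.3000e-01]
round [ 5.2293e+02 -1.1937e+02  2.4800e+00  3.0000e-02]
```

View pics/o17.png

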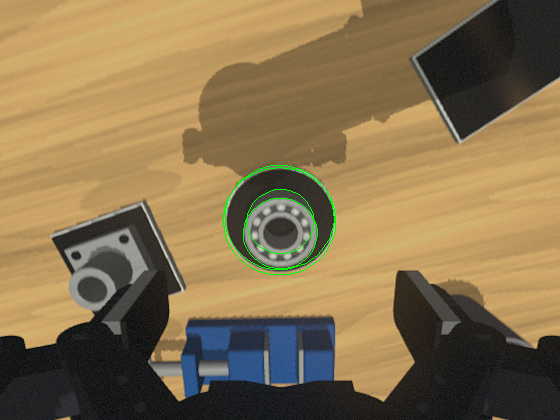

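```bash
python3 - <<'E'
from H import *
import cv2
for n in("scene","side"):
    d=grab(n); overlay(d,[],f'pics/f_{n}.png',None,1)
    for o,s,i in (('bearing','round_stand',(522,-120)),('nut','hex_stand',(445,285)),('flange','square_stand',(523,-281))):
        for q in mask(n,o)[:2]:
            f=fit([(d,q['mask'])],o,12,i); print(n,o,round(q['conf'],2),np.round(f,1))
go()
E
cd pics; python3 -c "
import cv2;import numpy as np
cv2.imwrite('fin.png',cv2.resize(np.vstack([cv2.imread('f_scene.png')[130:350],cv2.imread('f_side.png')[80:]]),None,fx=1.0,fy=1.0))"
```

```text
scene bearing 0.85 [ 522. -120.    0.    1.]
scene bearing 0.78 [ 5.212e+02 -1.212e+02  5.900e+00  1.000e-01]
scene flange 0.77 [ 5.222e+02 -2.816e+02  4.300e+00  1.000e-01]
side bearing 0.98 [ 522. -120.    0.    1.]
side bearing 0.95 [ 520.8 -119.4    8.7    0. ]
side nut 0.67 [4.437e+02 2.867e+02 1.490e+01 2.000e-01]
side flange 0.86 [ 5.220e+02 -2.788e+02  3.500e+00  4.000e-01]
t40.65 pos [ 485.8 -109.7  199.6] yaw 74.8 w 85.1 F [-0.5 -0.5 -0.5] j [ 0.11  0.2  -0.35  0.   -1.03 -1.94]
```

View pics/fin.png

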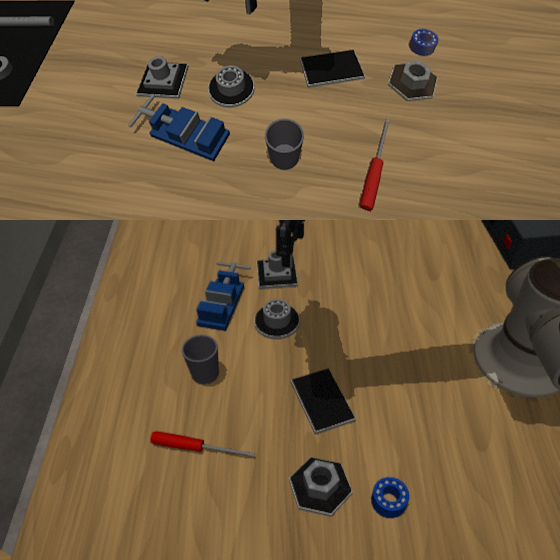

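Both views show the bearing on the round stand, the nut on the hex stand and the bush on the square stand. The oblong stand is empty and the bystanders look unmoved, so I'll hand in.

```bash
python3 -c "
from bench import arm
print(arm.job_done())"
```

```text
the job is handed in; nothing more can be done
None
```

All three parts are now on their own stands, upright and let go, and the job was handed in at about 40.7 s of the 115 s allowed. I parked the bearing on the oblong stand, then moved the nut to the hex stand, the bush to the square stand and the bearing to the round stand. Each part was lowered until the wrist force showed contact before I opened the gripper.

**Centring:** the wrist-camera fits put the nut about 0.4 mm from its stand's centre, the bush about 1.4 mm and the bearing about 1.1 mm. The nut and bush were also lined up with their stands' outlines to within half a degree. The final scene and side fits agreed to about 2 mm, in line with the 2 mm calibration.

**Other checks:** in the final pictures the oblong stand is empty, and the vise, cup, screwdriver and blue look-alike appear where they started. The gripper is open, about 200 mm up and touching nothing.

**What failed or disagreed:**
- In the final check the network missed the nut in the scene picture, though it is visible there on the hex stand.
- The bush's side-camera fit was poor because the gripper partly hid it.
- When regripping the parked bearing, the jaws closed before the descent had finished. The wrist reading briefly reached 25 N, well under the 120 N limit, and the grip held.

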